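Set the stops and load the clamp-block drilling jig

ROBOT

A 6-joint arm with a two-finger parallel gripper is mounted at the origin on a cart in front of the work surface, level with it; the furniture and walls round the work are solid. World frame = base frame: x ahead of the robot, y to its left, z up, the work surface at z = 0. Lengths are in m, angles in rad, forces in N, time in s.
With the tool pointing down it reaches from about 0.3 to 0.875 m from the base axis. Payload 6.4 kg.
Tool frame: the origin (TCP) lies at the centre of the arm's flange, where the gripper is bolted on; the fingertips stand 173 mm ahead of it and the grasp point (between the pads) lies 155 mm ahead of it; z points along the fingers, x is the direction in which the jaws open and shut, and the axes are right-handed (so a half turn about z gives the same grasp; the last joint's range is limited). The gripper opens to 85 mm and grips with 20 to 120 N. Pads are 22 mm wide; open, the fingers measure 114 mm over their backs; the gripper's body (76 mm by 85 mm) begins 54 mm behind the grasp point. The pads swing forward as they close: fully open they stand 13 mm farther back than shut.
Start: joints at [-0.206, 0.181, 1.607, -0, 1.354, -0.206], TCP at [0.575, 0, 0.405] pointing down, gripper open.
Joint ranges: [-2.99, 2.99], [-0.89, 2.07], [0.3, 2.58], [-1.14, 4.28], [0, 2.63], [-3.12, 3.12]. Speed limits (rad/s): [2.57, 2.57, 3.01, 3.14, 3.14, 3.14].

INTERFACE

Orientations are given as a unit quaternion [w, x, y, z].
In Python, from bench import ctrl gives the robot as it stands. The module is installed in compiled form; this text tells all that it offers.
- The arm moves only by the tool move_arm, never from a script. Its argument "moves" is a list of rows, each an object of numbers: "gripper": the opening in per cent of the stroke, from 0 (shut) to 100 (fully open); "x", "y", "z": the shift along the tool's x, y, z in cm; "roll": the turn about the tool's z in degrees. In form: [{"gripper": .., "x": .., "y": .., "z": .., "roll": ..}, ...]. A call has 1 to 5 rows; each row shifts and turns the commanded pose from where the row before left it, along the tool's axes as they then stand; what a row does not reach is not made up. A row lasts 1/8 s, in which the tool goes at most 62.5 mm and 10.7 degrees, less where a joint would pass 70% of its speed; a pose out of reach is approached as far as the arm can. A call is refused whole if a number of a shift passes 6.25 or a number of a turn 10.7, either way. A call with a gripper value outside its range is refused whole. The fingers move at their own pace and stop on an object; the grip force is fixed at half the most. Time passes only in rows, so rows that do not move let the fingers close. It gives the time, the measured TCP pose, the force and the opening at its end, in the units of the state.
- ctrl.get_obs(): the state, without advancing time (a new reading comes with each control period).
- ctrl.camera(name): name is "scene" or "side" or "wrist"; returns a dict with "img" (420x560x3 uint8, red, green, blue), "fx", "fy", "cx", "cy" (pixels), "world_from_camera" (4x4, takes a point from camera to world coordinates); the wrist camera has in their place "tool_from_camera" (4x4, takes a point from camera to tool coordinates, whose origin is the TCP and whose axes are the tool frame's). Camera axes: x right, y up, looking along -z (the intrinsics and any distortion apply to the point x, -y, -z); pixel columns grow to the right and rows downward; lengths in m; the calibration is good to about 2 mm. The wrist camera is an equidistant fisheye: a pixel r from the principal point sees the ray r / f radians off the axis. A picture is of the moment at which its call begins: read the wrist's pose just before it. There is no depth.
- ctrl.hand_in(): hands the job in, once; it reports no verdict.
The state is a dict: "time_s": time; "q": joint angles; "dq": joint speeds; "joint_efforts": joint torques, N m; "eef_pos": TCP position; "eef_rot": TCP orientation; "wrist_force": force on the tool from outside, world axes, zero at the start; "torque": the same for the moment, N m; "opening": opening from 0.0 (shut) to 1.0 (fully open).
Only numpy, scipy, OpenCV 4.12 (cv2) and the standard library are available. Lean on these libraries where they do the work, as an engineer would, in place of code of your own. Each camera call takes 0.05 s, during which the arm holds its last target. There are 200 camera calls.

TASK

Get the drilling jig ready: swing the yellow guide arm well clear behind the bar, then slide the red and the blue stop collar along the bar until each stop blade's line is level with the pointer of its own colour, and let go of them. Then lay every loose clamp block flat in the dark lane between the two stops, saddle up, centred in the lane and square across it, and finally swing the guide arm back against its stop over the middle of the lane. Leave the caliper, tape rolls, coupler and air filter where they are.

Things in the scene. Friction and masses are not known exactly. Their poses are not given: they have to be found in the camera images.
- jig: drilling jig fixed to the bench: aluminium plate 440 mm long (its y axis), x = -90 to +135 mm, top 12 mm above the bench. Origin on the bench surface under the middle of the lane; x points away from the robot (yaw within 0.2 rad), y to the left. A white scale lies along its front edge; the guide arm's pivot tower stands at x = 175 mm, y = 0
- lane_mid (a point): middle of the lane, on the plate's top (12 mm high): the lane is the dark strip, 60 mm wide, 400 mm long, flush with the plate, along jig y at jig x = 0
- bar_mid (a point): middle of the round bar, on its axis 48 mm above the bench at jig x = 110 mm: 14 mm thick, along jig y, on two posts at jig y = -204 and +204 mm, 64 mm high; the two stop collars ride on it
- red_collar (a joint): slide of the red stop collar along the bar, m, grows towards jig +y; 0 where its index is at jig y = -0.05, so index y in the jig frame = joint -0.05. Range -0.115 to 0.02. Friction 3 N; it stays where it is left. It is the right-hand one (-y half of the bar)
- red_head (a point): centre of the top face of the red grip head of that collar: a red block 24 mm (jig x) by 20 mm (jig y) standing 30 mm clear above the round collar (which is 32 mm across, 24 mm wide) - pinch it from above across the 20 mm, along the bar. Top 94 mm above the bench, bar top 55 mm
- red_index (a point): front end of the collar's stop blade, on its middle: an aluminium plate 8 mm thick (jig y), 24 mm high, that reaches from the collar forward across the lane, 5 mm above the plate's top, with a red line along its top edge. x, y, z axes parallel to the jig's
- red_pointer: flat red arrow 3 mm thick, 14 mm wide and 33 mm long, fixed on the white scale at the jig's front edge; it points to jig +x and marks where the red stop belongs. Origin at the arrow's point; axes parallel to the jig's
- blue_collar (a joint): slide of the blue stop collar along the bar, m, grows towards jig +y; 0 where its index is at jig y = +0.05, so index y in the jig frame = joint +0.05. Range -0.02 to 0.115. Friction 3 N; it stays where it is left. It is the left-hand one (+y half of the bar)
- blue_head (a point): centre of the top face of the blue grip head of that collar: a blue block 24 mm (jig x) by 20 mm (jig y) standing 30 mm clear above the round collar (which is 32 mm across, 24 mm wide) - pinch it from above across the 20 mm, along the bar. Top 94 mm above the bench, bar top 55 mm
- blue_index (a point): front end of the collar's stop blade, on its middle: an aluminium plate 8 mm thick (jig y), 24 mm high, that reaches from the collar forward across the lane, 5 mm above the plate's top, with a blue line along its top edge. x, y, z axes parallel to the jig's
- blue_pointer: flat blue arrow 3 mm thick, 14 mm wide and 33 mm long, fixed on the white scale at the jig's front edge; it points to jig +x and marks where the blue stop belongs. Origin at the arrow's point; axes parallel to the jig's
- guide_arm (a joint): hinge of the yellow drill guide arm about the vertical axis through guide_hinge, rad, 0 to 1.75. 0: against its stop, pointing to jig -x over the middle of the lane; it grows counter-clockwise seen from above, the knob swinging towards the jig's -y (right) side and away over the bar; 1.57: parallel to the bar, behind it. Friction 0.25 N m; it stays where it is left
- guide_knob (a point): centre of the top of the black knob at the tip of the guide arm: upright cylinder 20 mm across standing 22 mm above the arm, top 135 mm above the bench, 175 mm from the hinge axis. The arm is 20 mm wide, its top 109 mm high; a brass bush hangs under the tip down to 81 mm
- guide_hinge (a point): point on the arm's hinge axis, 99 mm above the bench
- block_a: aluminium half-clamp block: a bar 50 mm long (its y axis), 22 mm wide (x), 20 mm high (z), with a half-round saddle cut across the middle of its top, 25 mm wide, and a bolt hole at each end; about 60 g; origin at the centre of its underside. Two to four of these are present; an absent one reads None from the start
- block_b: aluminium half-clamp block: a bar 50 mm long (its y axis), 22 mm wide (x), 20 mm high (z), with a half-round saddle cut across the middle of its top, 25 mm wide, and a bolt hole at each end; about 60 g; origin at the centre of its underside. Two to four of these are present; an absent one reads None from the start
- block_c: aluminium half-clamp block: a bar 50 mm long (its y axis), 22 mm wide (x), 20 mm high (z), with a half-round saddle cut across the middle of its top, 25 mm wide, and a bolt hole at each end; about 60 g; origin at the centre of its underside. Two to four of these are present; an absent one reads None from the start
- block_d: aluminium half-clamp block: a bar 50 mm long (its y axis), 22 mm wide (x), 20 mm high (z), with a half-round saddle cut across the middle of its top, 25 mm wide, and a bolt hole at each end; about 60 g; origin at the centre of its underside. Two to four of these are present; an absent one reads None from the start
- caliper: slide caliper, 230 mm long, lying on the bench at the right front; bystander; origin under its middle
- tape_roll: the nearer of two rolls of clear packing tape lying flat, 104 mm across, 48 mm high; bystander; origin under its middle
- coupler: silver-white intake coupler standing upright, 105 mm across, 128 mm high; bystander; origin under its middle
- air_filter: dark red conical air filter standing upright, 154 mm across, 151 mm high; bystander; origin under its middle
There are look-alikes about, which are no part of the job. Leave any pink look-alike of the block_a alone.

How it is judged:
By the outcome, as a careful person would: the job done as asked, in the order asked, and still so for the second after the job is handed in, with the robot touching nothing.
Of block_a, block_b, block_c, block_d only 2 to 4 are there at a start; the rules pass over those that are not, and their reading is None.
At some moment in a run one of block_a, block_b, block_c, block_d may be knocked a few centimetres aside while the robot is not near it.
Once in a run the grip may slacken for a moment while it holds something.
It also fails if it takes over 210 s, if anything falls off the work surface, if the arm or the gripper's body presses on something with over 40 N, if the wrist force passes 120 N, or if a joint passes its speed limit or range.

## Working session

There is one attempt and no reset: what is moved stays moved. The work goes in short steps, Python scripts to look and compute and a tool call to move; the robot and the scene stay as the last step left them, time stands still between calls to the robot, and variables do not carry over. Pictures are saved under pics/ and viewed, about 12 in all and at most 16, crops included, and the job is handed in when it is done.

Besides the shell and the picture viewer there is one more tool, called after "Request:" as name([rows], argument=value, ...), one row to a line, values as JSON. move_arm: Moves the arm, as the interface text tells. Its arguments: {"type":"object","properties":{"moves":{"type":"array","items":{"type":"object","properties":{"gripper":{"type":"number"},"x":{"type":"number"},"y":{"type":"number"},"z":{"type":"number"},"roll":{"type":"number"}}}}},"required":["moves"]}

```bash
mkdir -p pics
cat > h.py <<'E'
import numpy as np, cv2
from bench import ctrl
from scipy.spatial.transform import Rotation as R
def tool():
    o=ctrl.get_obs(); q=o["eef_rot"]; T=np.eye(4)
    T[:3,:3]=R.from_quat([q[1],q[2],q[3],q[0]]).as_matrix(); T[:3,3]=o["eef_pos"]; return T
def shot(name,f=None):
    T=tool(); c=ctrl.camera(name)
    c["T"]=T@np.array(c["tool_from_camera"]) if name=="wrist" else np.array(c["world_from_camera"])
    c["fish"]=name=="wrist"
    if f: cv2.imwrite("pics/"+f+".png",c["img"][:,:,::-1])
    np.save("pics/"+(f or name)+".npy",c,allow_pickle=True); return c
def load(f): return np.load("pics/"+f+".npy",allow_pickle=True).item()
def ray(c,u,v):
    a=np.array([(u-c["cx"])/c["fx"],(v-c["cy"])/c["fy"]])
    if c["fish"]:
        r=np.hypot(*a); s=np.sin(r)/max(r,1e-9); d=np.array([a[0]*s,-a[1]*s,-np.cos(r)])
    else: d=np.array([a[0],-a[1],-1.])
    d=c["T"][:3,:3]@d; return c["T"][:3,3],d/np.linalg.norm(d)
def onz(c,u,v,z):
    o,d=ray(c,u,v); return o+d*(z-o[2])/d[2]
def proj(c,p):
    q=np.linalg.inv(c["T"])@np.append(p,1); x,y,z=q[0],-q[1],-q[2]
    if c["fish"]:
        r=np.hypot(x,y); t=np.arctan2(r,z)/max(r,1e-9); x,y=x*t,y*t
    else: x,y=x/z,y/z
    return np.array([c["cx"]+c["fx"]*x,c["cy"]+c["fy"]*y])
E
python3 - <<'E'
from h import *
o=ctrl.get_obs(); print(o)
for n in("scene","side","wrist"):
    c=shot(n,n+"0"); print(n,c["fx"],c["fy"],c["cx"],c["cy"],c["T"].round(3).tolist())
a=[load(n+"0")["img"] for n in("scene","side","wrist")]
E
```

```text
{'time_s': 0.0, 'q': array([-2.06324968e-01,  1.81560470e-01,  1.60801482e+00, -1.00460790e-06,
        1.35381465e+00, -2.06322026e-01]), 'dq': array([-0.00149914, -0.0006598 , -0.00066977, -0.00073544,  0.0019174 ,
       -0.0010035 ]), 'joint_efforts': array([ 3.41415571e-04, -4.44869328e+01, -3.51340663e+01, -2.51131587e-04,
        9.11703974e-03,  3.43231875e-05]), 'eef_pos': array([5.74742838e-01, 5.68275883e-05, 4.03769670e-01]), 'eef_rot': array([-1.83618392e-04,  9.99999596e-01, -1.36260521e-06, -8.79683547e-04]), 'wrist_force': array([-0.86900697,  0.32499797,  0.57069615]), 'torque': array([ 0.01538415, -0.0281273 , -0.01975907]), 'opening': 0.9997853169532295}
scene 489.90182187673565 489.90182187673565 276.7303280573966 211.22588222874717 [[0.83, 0.403, -0.385, 0.076], [-0.558, 0.599, -0.575, -0.83], [-0.001, 0.692, 0.722, 1.023], [0.0, 0.0, 0.0, 1.0]]
side 496.11789296997324 496.11789296997324 280.8998200096425 221.22862465731313 [[0.946, 0.205, -0.25, 0.264], [-0.323, 0.568, -0.757, -1.057], [-0.013, 0.797, 0.603, 0.884], [0.0, 0.0, 0.0, 1.0]]
wrist 325.19226210127806 325.19226210127806 282.6461920353784 208.57216190628083 [[1.0, 0.0, 0.001, 0.576], [-0.0, 0.951, 0.31, 0.079], [-0.001, -0.31, 0.951, 0.373], [0.0, 0.0, 0.0, 1.0]]
```

View pics/scene0.png

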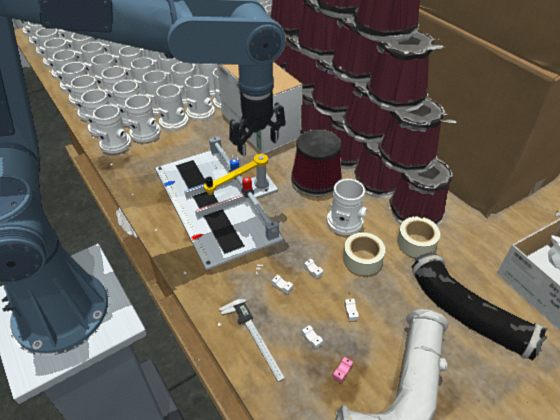

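View pics/wrist0.png

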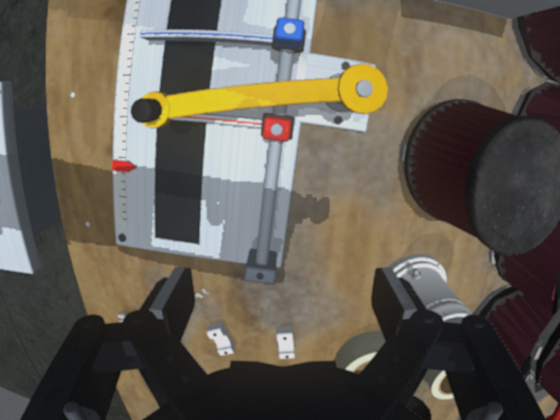

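View pics/side0.png

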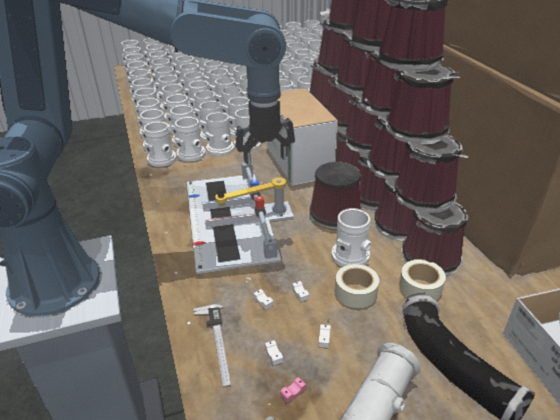

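```bash
cat >> h.py <<'E'
def blobs(c,lo,hi,amin=15,roi=None):
    m=cv2.inRange(cv2.cvtColor(c["img"],cv2.COLOR_RGB2HSV),np.array(lo),np.array(hi))
    if roi: z=np.zeros_like(m); x0,y0,x1,y1=roi; z[y0:y1,x0:x1]=m[y0:y1,x0:x1]; m=z
    cs,_=cv2.findContours(m,cv2.RETR_EXTERNAL,cv2.CHAIN_APPROX_NONE)
    return [k[:,0,:].astype(float) for k in cs if cv2.contourArea(k)>=amin]
def rect(c,k,z):
    P=np.array([onz(c,u,v,z)[:2] for u,v in k]).astype(np.float32)
    (cx,cy),(w,h),a=cv2.minAreaRect(P); 
    if w<h: w,h,a=h,w,a+90
    return np.array([cx,cy]),w,h,(a+90)%180-90
E
python3 - <<'E'
from h import *
w=load("wrist0"); s=load("scene0"); d=load("side0")
def show(t,L,c,z):
    for k in L:
        p,a,b,g=rect(c,k,z); print(t,"px",k.mean(0).round(),"c",p.round(4),"size",round(a,4),round(b,4),"ang",round(g,1))
show("w red head",blobs(w,(0,150,90),(6,255,255),100,(250,100,310,150)),w,.094)
show("w blue head",blobs(w,(105,150,60),(125,255,255),100),w,.094)
show("w redptr",blobs(w,(0,150,90),(6,255,255),30,(100,150,140,185)),w,.015)
show("w yellow",blobs(w,(18,150,100),(32,255,255),200),w,.109)
show("s lane",blobs(s,(0,0,0),(179,255,50),300,(170,150,260,260)),s,.012)
show("d lane",blobs(d,(0,0,0),(179,255,50),300,(195,170,250,265)),d,.012)
show("w lane",blobs(w,(0,0,0),(179,255,55),1000,(120,0,240,250)),w,.012)
show("s bluep",blobs(s,(105,110,60),(125,255,255),8,(150,170,185,195)),s,.015)
show("d bluep",blobs(d,(105,110,60),(125,255,255),8,(180,185,215,205)),d,.015)
show("s redp",blobs(s,(0,120,90),(8,255,255),8,(180,225,215,250)),s,.015)
show("d redp",blobs(d,(0,120,90),(8,255,255),8,(180,230,215,255)),d,.015)
for c,n,roi in((s,"s",(262,255,365,355)),(d,"d",(247,275,340,370))):
    show(n+" blk",blobs(c,(0,0,185),(179,45,255),40,roi),c,.01)
show("hinge",[np.array([[364.,88.]])],w,.12); print(onz(w,147,103,.135),onz(w,364,88,.115))
for i in(w,):
    cr=cv2.resize(i["img"][0:250,100:400],None,fx=2.4,fy=2.4,interpolation=cv2.INTER_CUBIC); cv2.imwrite("pics/c1.png",cr[:,:,::-1])
E
```

```text
w red head px [276. 128.] c [0.57   0.0597] size 0.0226 0.0188 ang -6.9
w blue head px [289.  29.] c [0.5809 0.1467] size 0.0229 0.0185 ang -6.8
w redptr px [121. 166.] c [0.381 0.017] size 0.0316 0.0112 ang -2.8
w yellow px [260.  97.] c [0.5586 0.091 ] size 0.2057 0.04 ang 3.2
s lane px [223. 231.] c [ 4.53e-01 -2.00e-04] size 0.1518 0.0559 ang 83.1
s lane px [195. 176.] c [0.4931 0.2458] size 0.1342 0.0745 ang 84.7
w lane px [181. 198.] c [ 0.4499 -0.0157] size 0.1279 0.0562 ang 83.3
w lane px [188.  67.] c [0.4678 0.1288] size 0.0581 0.0563 ang 83.4
w lane px [194.  14.] c [0.4751 0.1902] size 0.0561 0.0349 ang -6.7
s bluep px [169. 183.] c [0.4113 0.2546] size 0.0309 0.0139 ang -1.0
s redp px [197. 236.] c [0.3823 0.0173] size 0.0292 0.0137 ang -9.2
d redp px [198. 243.] c [0.3766 0.0168] size 0.027 0.0086 ang -19.7
s blk px [265. 348.] c [ 0.3538 -0.3613] size 0.0393 0.0132 ang 81.3
s blk px [312. 335.] c [ 0.4634 -0.3957] size 0.0513 0.026 ang -88.9
s blk px [351. 307.] c [ 0.5865 -0.3895] size 0.0521 0.0243 ang 62.7
s blk px [282. 283.] c [ 0.4881 -0.2352] size 0.0511 0.027 ang -71.1
s blk px [313. 266.] c [ 0.5838 -0.2397] size 0.051 0.0265 ang -83.9
s blk px [357. 259.] c [ 0.6933 -0.2817] size 0.0471 0.0142 ang -65.1
d blk px [273. 350.] c [ 0.46   -0.3932] size 0.052 0.0247 ang -88.1
d blk px [324. 333.] c [ 0.5833 -0.3877] size 0.0525 0.0233 ang 63.2
d blk px [263. 296.] c [ 0.4853 -0.2328] size 0.0519 0.0267 ang -69.3
d blk px [300. 289.] c [ 0.5803 -0.2377] size 0.0521 0.0266 ang -84.4
hinge px [364.  88.] c [0.6387 0.0949] size 0.0 0.0 ang 0.0
[0.47186035 0.08592138 0.135     ] [0.63993999 0.0952585  0.115     ]
```

View pics/c1.png

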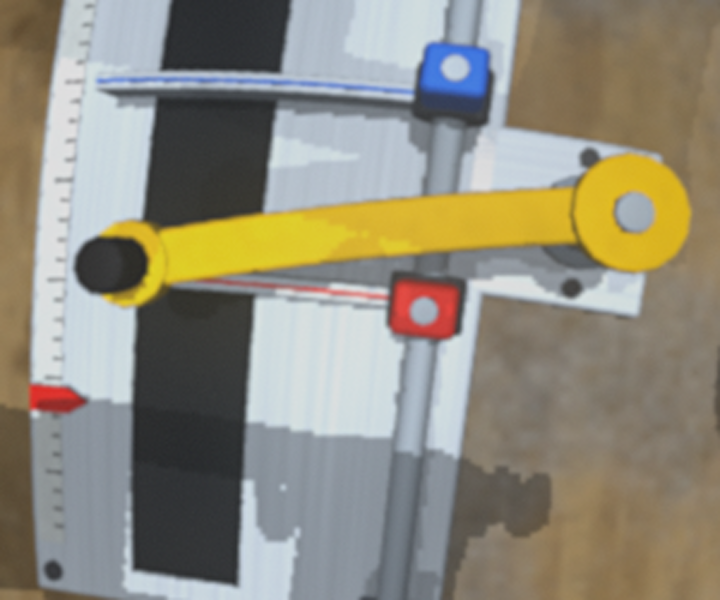

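Run:
```python
from h import *
w=load("wrist0"); s=load("scene0")
k=onz(w,140.5,110.4,.135); h=onz(w,364,88,.115); print(k,h,np.linalg.norm((k-h)[:2]), np.degrees(np.arctan2(*(k-h)[1::-1])))
print("filter", onz(s,318,147,.151), "coupler",onz(s,349,187,.128))
for z in (.109,):
  k=blobs(w,(18,150,100),(32,255,255),200)[0]; P=np.array([onz(w,u,v,z)[:2] for u,v in k]); print(P[:,0].min(),P[:,0].max(),P[P[:,0]>.6][:,1].min(),P[P[:,0]>.6][:,1].max())
```

```text
[0.46598672 0.08064342 0.135     ] [0.63993999 0.0952585  0.115     ] 0.17456615219847887 -175.19744365810325
filter [0.77819052 0.00865977 0.151     ] coupler [ 0.7629367  -0.14959595  0.128     ]
0.4568083601656154 0.6612957075808703 0.07550883202026065 0.11561852408884832
```

Request:
move_arm([
  {"gripper":50,"roll":10.7,"x":-2.5,"y":-2},
  {"roll":10.7},
  {"roll":10.7},
  {"roll":10.7},
  {"roll":10.7},
])

```text
validation failed for argument at $.mo...
```

Request:
move_arm([
  {"roll":10.7},
  {"roll":10.7},
  {"roll":10.7},
  {"roll":1.4},
  {},
])

```text
validation failed for argument at $.mo...
```

Request:
move_arm([
  {"gripper":50,"x":-4,"y":-3,"z":0,"roll":0},
  {"gripper":50,"x":-4,"y":-3,"z":0,"roll":0},
  {"gripper":50,"x":-2.9,"y":-2.1,"z":0,"roll":0},
  {"gripper":50,"x":0,"y":0,"z":0,"roll":10.7},
  {"gripper":50,"x":0,"y":0,"z":0,"roll":10.7},
])

```text
time_s: 0.78
eef_pos: [0.4655, 0.0815, 0.4047]
eef_rot: [0.0, 0.982, -0.188, 0.0]
wrist_force: [0.0, 0.4, 0.2]
opening: 0.506
```

Request:
move_arm([
  {"gripper":45,"x":0,"y":0,"z":0,"roll":10.7},
  {"gripper":45,"x":0,"y":0,"z":0,"roll":10.7},
  {"gripper":45,"x":0,"y":0,"z":0,"roll":10.7},
  {"gripper":45,"x":0,"y":0,"z":0,"roll":10.7},
  {"gripper":45,"x":0,"y":0,"z":0,"roll":10.7},
])

```text
time_s: 1.4
eef_pos: [0.4659, 0.081, 0.4044]
eef_rot: [0.0, 0.792, -0.611, -0.0]
wrist_force: [-0.6, -0.4, 0.8]
opening: 0.45
```

Request:
move_arm([
  {"gripper":45,"x":0,"y":0,"z":0,"roll":10.3},
  {"gripper":45,"x":0,"y":0,"z":3,"roll":0},
  {"gripper":45,"x":0,"y":0,"z":2,"roll":0},
  {"gripper":45,"x":0,"y":0,"z":0,"roll":0},
  {"gripper":45,"x":0,"y":0,"z":0,"roll":0},
])

```text
time_s: 2.02
eef_pos: [0.4663, 0.081, 0.3554]
eef_rot: [-0.0, 0.736, -0.677, 0.0]
wrist_force: [0.4, 0.3, -0.8]
opening: 0.448
```

Run:
```python
from h import *
c=shot("wrist","w1"); T=tool(); print(T.round(3), ctrl.get_obs()["opening"])
print("grasp px at z.135", proj(c,[T[0,3],T[1,3],.135]),"knob est",proj(c,[.466,.0806,.135]))
```

```text
[[ 0.084 -0.996  0.002  0.466]
 [-0.996 -0.084 -0.     0.081]
 [ 0.    -0.002 -1.     0.356]
 [ 0.     0.     0.     1.   ]] 0.44897504882481465
grasp px at z.135 [281.16010683 236.59540668] knob est [281.71187474 237.23569083]
```

View pics/w1.png

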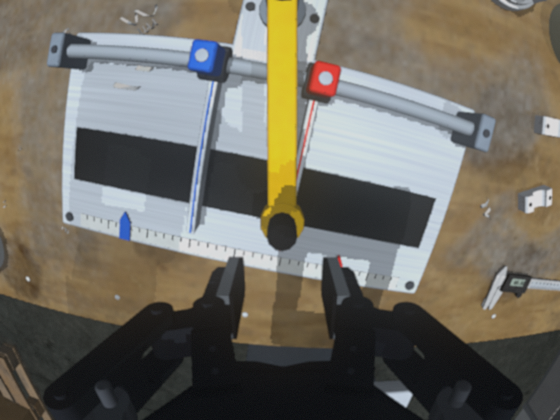

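Request:
move_arm([
  {"gripper":45,"x":0,"y":0,"z":3,"roll":0},
  {"gripper":45,"x":0,"y":0,"z":3,"roll":0},
  {"gripper":45,"x":0,"y":0,"z":1.8,"roll":0},
  {"gripper":31,"x":0,"y":0,"z":0,"roll":0},
  {"gripper":31,"x":0,"y":0,"z":0,"roll":0},
])

```text
time_s: 2.7
eef_pos: [0.4653, 0.081, 0.2754]
eef_rot: [0.001, 0.736, -0.677, -0.001]
wrist_force: [3.3, -0.7, -24.3]
opening: 0.334
```

Request:
move_arm([
  {"gripper":31,"x":2.86,"y":-0.235,"z":0,"roll":-9.4},
  {"gripper":31,"x":2.86,"y":-0.235,"z":0,"roll":-9.4},
  {"gripper":31,"x":2.86,"y":-0.235,"z":0,"roll":-9.4},
  {"gripper":31,"x":2.86,"y":-0.235,"z":0,"roll":-9.4},
  {"gripper":31,"x":0,"y":0,"z":0,"roll":0},
])

```text
time_s: 3.32
eef_pos: [0.5112, -0.0231, 0.2754]
eef_rot: [-0.0, 0.915, -0.403, -0.001]
wrist_force: [3.1, 1.8, -20.6]
opening: 0.332
```

Request:
move_arm([
  {"gripper":37,"x":0,"y":0,"z":0,"roll":0},
  {"gripper":37,"x":2.86,"y":-0.235,"z":0,"roll":-9.4},
  {"gripper":37,"x":2.86,"y":-0.235,"z":0,"roll":-9.4},
  {"gripper":37,"x":2.86,"y":-0.235,"z":0,"roll":-9.4},
  {"gripper":37,"x":0,"y":0,"z":0,"roll":0},
])

```text
time_s: 3.95
eef_pos: [0.5845, -0.0703, 0.2797]
eef_rot: [0.001, 0.986, -0.169, 0.003]
wrist_force: [0.7, -1.4, 2.9]
opening: 0.366
```

Request:
move_arm([
  {"gripper":37,"x":2.86,"y":-0.235,"z":0,"roll":-9.4},
  {"gripper":37,"x":2.86,"y":-0.235,"z":0,"roll":-9.4},
  {"gripper":37,"x":0.4,"y":0,"z":0,"roll":0},
  {"gripper":37,"x":0,"y":0,"z":0,"roll":0},
  {"gripper":45,"x":0,"y":0,"z":0,"roll":0},
])

```text
time_s: 4.58
eef_pos: [0.642, -0.0792, 0.2773]
eef_rot: [0.0, 1.0, -0.006, 0.0]
wrist_force: [0.3, 0.4, 0.0]
opening: 0.446
```

Request:
move_arm([
  {"gripper":60,"x":0,"y":0,"z":-6,"roll":0},
  {"gripper":60,"x":0,"y":0,"z":-4,"roll":0},
  {"gripper":60,"x":-3.2,"y":-5.9,"z":0,"roll":-3.7},
  {"gripper":60,"x":-2,"y":-4,"z":0,"roll":-10.7},
  {"gripper":60,"x":-1,"y":-4.5,"z":0,"roll":-10.7},
])

```text
time_s: 5.2
eef_pos: [0.5691, 0.057, 0.3766]
eef_rot: [-0.0, 0.977, 0.214, -0.0]
wrist_force: [0.3, 1.3, -0.4]
opening: 0.595
```

Request:
move_arm([
  {"gripper":60,"x":0,"y":0,"z":0,"roll":-10.7},
  {"gripper":60,"x":0,"y":0,"z":0,"roll":-10.7},
  {"gripper":60,"x":0,"y":0,"z":0,"roll":-10.7},
  {"gripper":60,"x":0,"y":0,"z":0,"roll":-10.7},
  {"gripper":60,"x":0,"y":0,"z":0,"roll":-10.7},
])

```text
time_s: 5.82
eef_pos: [0.57, 0.0559, 0.3764]
eef_rot: [-0.0, 0.776, 0.631, -0.0]
wrist_force: [0.6, 0.5, -0.2]
opening: 0.601
```

Request:
move_arm([
  {"gripper":60,"x":0,"y":0,"z":0,"roll":-5.2},
  {"gripper":60,"x":0,"y":0,"z":0,"roll":0},
  {"gripper":60,"x":0,"y":0,"z":0,"roll":0},
])

```text
time_s: 6.2
eef_pos: [0.5705, 0.0559, 0.3766]
eef_rot: [-0.0, 0.749, 0.663, -0.0]
wrist_force: [-0.2, -0.2, -0.6]
opening: 0.598
```

```bash
cat > m.py <<'E'
from h import *
J0=np.array([.4663,.1163]); yaw=np.radians(-6.9)
X=np.array([np.cos(yaw),np.sin(yaw)]); Y=np.array([-X[1],X[0]])
def jig(p): return np.array([(p[:2]-J0)@X,(p[:2]-J0)@Y])
def world(x,y): return J0+x*X+y*Y
def totool(dx):
    T=tool(); d=np.array([dx[0],dx[1],0]); return (T[:3,:3].T@d*100).round(2)
E
python3 - <<'E'
from m import *
c=shot("wrist","w2"); T=tool(); print(T.round(4)[:,[0,3]])
def show(t,L,z):
    for k in L:
        p,a,b,g=rect(c,k,z); P=np.array([jig(onz(c,u,v,z)) for u,v in k])
        print(t,"px",k.mean(0).round(),"c",p.round(4),"size",round(a,4),round(b,4),"ang",round(g,1),"jig",jig(p).round(4),"tip",P[P[:,0].argmax()].round(4))
show("red h",blobs(c,(0,150,90),(6,255,255),20),.094)
show("red p",blobs(c,(0,150,90),(6,255,255),20),.015)
show("blue h",blobs(c,(105,150,60),(125,255,255),20),.094)
show("blue p",blobs(c,(105,150,60),(125,255,255),20),.015)
show("lane",blobs(c,(0,0,0),(179,255,55),1000),.012)
show("yel",blobs(c,(18,150,100),(32,255,255),100),.109)
E
```

```text
[[ 1.205e-01  5.706e-01]
 [ 9.927e-01  5.590e-02]
 [-1.000e-04  3.766e-01]
 [ 0.000e+00  1.000e+00]]
red h px [287. 202.] c [0.5687 0.0589] size 0.0212 0.0177 ang -7.3 jig [ 0.1085 -0.0447] tip [ 0.1191 -0.0372]
red h px [222.   9.] c [0.4094 0.0279] size 0.0192 0.0079 ang -6.0 jig [-0.0459 -0.0946] tip [-0.0363 -0.0945]
red p px [287. 202.] c [0.5928 0.0572] size 0.0279 0.0233 ang -7.3 jig [ 0.1327 -0.0435] tip [ 0.1466 -0.0337]
red p px [222.   9.] c [0.3836 0.0164] size 0.0253 0.0104 ang -6.0 jig [-0.0701 -0.1091] tip [-0.0575 -0.1089]
blue h px [391. 202.] c [0.58   0.1463] size 0.0222 0.0185 ang -7.3 jig [0.1093 0.0434] tip [0.1204 0.05  ]
blue h px [445.  22.] c [0.4302 0.2071] size 0.0233 0.0088 ang -9.4 jig [-0.0468  0.0858] tip [-0.0351  0.0859]
blue p px [391. 202.] c [0.6076 0.1719] size 0.0291 0.0243 ang -7.3 jig [0.1336 0.0722] tip [0.1482 0.0808]
blue p px [445.  22.] c [0.4109 0.2518] size 0.0306 0.0115 ang -9.4 jig [-0.0713  0.1279] tip [-0.056   0.1279]
lane px [315. 344.] c [0.9    0.0117] size 1.1764 0.4775 ang 83.0 jig [ 0.4431 -0.0517] tip [0.6827 0.5352]
lane px [161.  77.] c [ 0.4449 -0.0537] size 0.0567 0.0512 ang -7.8 jig [-0.0008 -0.1714] tip [ 0.0273 -0.1859]
lane px [254.  75.] c [0.4562 0.0403] size 0.0573 0.0321 ang -4.4 jig [-0.0009 -0.0766] tip [ 0.0278 -0.08  ]
yel px [161. 295.] c [ 0.6418 -0.0655] size 0.058 0.0338 ang 79.8 jig [ 0.1961 -0.1594] tip [ 0.2125 -0.1683]
yel px [288. 286.] c [0.6341 0.0475] size 0.0938 0.0442 ang 83.6 jig [ 0.1749 -0.0482] tip [ 0.1974 -0.0949]
```

View pics/w2.png

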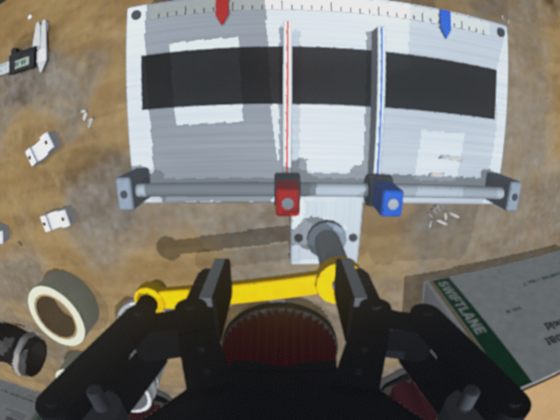

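Request:
move_arm([
  {"gripper":60,"x":0.3,"y":-0.1,"z":5,"roll":0},
  {"gripper":60,"x":0,"y":0,"z":5,"roll":0},
  {"gripper":60,"x":0,"y":0,"z":3.2,"roll":0},
  {"gripper":60,"x":0,"y":0,"z":0,"roll":0},
  {"gripper":10,"x":0,"y":0,"z":0,"roll":0},
])

```text
time_s: 6.88
eef_pos: [0.5709, 0.059, 0.2461]
eef_rot: [0.001, 0.748, 0.664, 0.001]
wrist_force: [0.2, -0.4, 0.4]
opening: 0.402
```

Request:
move_arm([
  {"gripper":10,"x":0,"y":0,"z":0,"roll":0},
  {"gripper":10,"x":0,"y":0,"z":0,"roll":0},
  {"gripper":10,"x":0,"y":0,"z":0,"roll":0},
])

```text
time_s: 7.25
eef_pos: [0.5712, 0.059, 0.2471]
eef_rot: [0.001, 0.748, 0.664, 0.001]
wrist_force: [-1.6, -0.9, 6.8]
opening: 0.22
```

```bash
cat >> m.py <<'E'
def lines(c,col):
    """jig y of the blade line (z=.041, front half) and of the pointer tip (z=.015)"""
    hsv=cv2.cvtColor(c["img"],cv2.COLOR_RGB2HSV)
    m=cv2.inRange(hsv,(0,80,80),(8,255,255))|cv2.inRange(hsv,(172,80,80),(179,255,255)) if col=="red" else cv2.inRange(hsv,(105,80,60),(125,255,255))
    n,l,st,_=cv2.connectedComponentsWithStats(m,connectivity=8); out=[]
    for i in range(1,n):
        if st[i,4]<12: continue
        v,u=np.where(l==i); px=np.c_[u,v].astype(float)
        A=np.array([jig(onz(c,a,b,.041)) for a,b in px]); B=np.array([jig(onz(c,a,b,.015)) for a,b in px]); H=np.array([jig(onz(c,a,b,.094)) for a,b in px])
        out.append((px.mean(0).round().tolist(),st[i,4],"line x%.3f..%.3f y=%.4f slope %.3f"%(A[:,0].min(),A[:,0].max(),A[:,1].mean(),np.polyfit(A[:,0],A[:,1],1)[0]),"ptr x%.3f..%.3f y=%.4f"%(B[:,0].min(),B[:,0].max(),B[:,1].mean()),"head",H.mean(0).round(4).tolist()))
    for o in out: print(col,*o)
E
python3 - <<'E'
from m import *
print(tool()[:,3].round(4), ctrl.get_obs()["opening"])
for n in("w2","w1"):
    print(n); c=load(n); lines(c,"red"); lines(c,"blue")
E
```

```text
[0.5712 0.059  0.2471 1.    ] 0.21968951522198552
w2
red [222.0, 10.0] 267 line x-0.074..-0.048 y=-0.1045 slope 0.006 ptr x-0.083..-0.055 y=-0.1093 head [-0.0465, -0.0947]
red [287.0, 101.0] 166 line x-0.048..0.094 y=-0.0440 slope -0.002 ptr x-0.055..0.099 y=-0.0437 head [0.0284, -0.0448]
red [287.0, 197.0] 702 line x0.104..0.140 y=-0.0442 slope -0.018 ptr x0.110..0.149 y=-0.0438 head [0.105, -0.0449]
blue [445.0, 22.0] 267 line x-0.078..-0.048 y=0.1147 slope -0.020 ptr x-0.088..-0.055 y=0.1286 head [-0.0478, 0.0864]
blue [380.0, 99.0] 267 line x-0.049..0.096 y=0.0452 slope -0.004 ptr x-0.056..0.102 y=0.0531 head [0.0242, 0.0289]
blue [387.0, 198.0] 820 line x0.104..0.139 y=0.0574 slope 0.231 ptr x0.110..0.148 y=0.0664 head [0.1052, 0.039]
w1
red [323.0, 79.0] 845 line x0.099..0.130 y=-0.0483 slope -0.054 ptr x0.100..0.134 y=-0.0509 head [0.1085, -0.043]
red [305.0, 137.0] 126 line x0.026..0.094 y=-0.0442 slope -0.006 ptr x0.021..0.095 y=-0.0464 head [0.0655, -0.0396]
red [339.0, 261.0] 34 line x-0.055..-0.044 y=-0.1042 slope 0.536 ptr x-0.068..-0.056 y=-0.1119 head [-0.0246, -0.0884]
blue [207.0, 58.0] 968 line x0.099..0.130 y=0.0543 slope 0.102 ptr x0.101..0.134 y=0.0611 head [0.1085, 0.0405]
blue [200.0, 156.0] 324 line x-0.049..0.095 y=0.0450 slope -0.003 ptr x-0.061..0.096 y=0.0509 head [0.036, 0.0329]
blue [124.0, 227.0] 265 line x-0.073..-0.043 y=0.1160 slope -0.025 ptr x-0.088..-0.054 y=0.1284 head [-0.0328, 0.0906]
```

Request:
move_arm([
  {"gripper":10,"x":-2,"y":0,"z":0,"roll":0},
  {"gripper":10,"x":-2,"y":0,"z":0,"roll":0},
  {"gripper":10,"x":-2,"y":0,"z":0,"roll":0},
  {"gripper":10,"x":-0.5,"y":0,"z":0,"roll":0},
  {"gripper":10,"x":0,"y":0,"z":0,"roll":0},
])

```text
time_s: 7.88
eef_pos: [0.5632, -0.0063, 0.247]
eef_rot: [0.001, 0.748, 0.664, 0.001]
wrist_force: [-3.3, -1.6, 8.1]
opening: 0.222
```

Request:
move_arm([
  {"gripper":10,"x":0,"y":0,"z":0,"roll":0},
  {"gripper":10,"x":0,"y":0,"z":0,"roll":0},
])

```text
time_s: 8.12
eef_pos: [0.5632, -0.0062, 0.2471]
eef_rot: [0.002, 0.748, 0.664, 0.0]
wrist_force: [-3.0, -2.2, 7.1]
opening: 0.224
```

Run:
```python
from m import *
c=shot("wrist","w3"); T=tool(); print(T[:,3].round(4),jig(T[:3,3]),ctrl.get_obs()["opening"],ctrl.get_obs()["wrist_force"])
lines(c,"red"); lines(c,"blue")
```

```text
[ 0.5632 -0.0062  0.2471  1.    ] [ 0.11094796 -0.10994253] 0.21656978342748653 [-2.76349499 -2.9953056   7.18829717]
red [283.0, 109.0] 598 line x-0.026..0.095 y=-0.1106 slope -0.005 ptr x-0.035..0.105 y=-0.1106 head [0.0336, -0.1108]
red [282.0, 270.0] 2573 line x0.107..0.158 y=-0.1111 slope 0.009 ptr x0.118..0.177 y=-0.1111 head [0.1008, -0.1111]
blue [521.0, 112.0] 455 line x-0.049..0.096 y=0.0454 slope -0.003 ptr x-0.061..0.106 y=0.0686 head [0.0263, -0.0019]
blue [534.0, 258.0] 2031 line x0.107..0.159 y=0.0853 slope 0.772 ptr x0.118..0.178 y=0.1144 head [0.101, 0.0259]
```

Request:
move_arm([
  {"gripper":50,"x":0,"y":0,"z":0,"roll":0},
  {"gripper":60,"x":0,"y":0,"z":0,"roll":0},
  {"gripper":60,"x":0,"y":0,"z":-4,"roll":0},
  {"gripper":60,"x":0,"y":0,"z":-6,"roll":0},
  {"gripper":60,"x":2,"y":0,"z":-3,"roll":0},
])

```text
time_s: 8.8
eef_pos: [0.5656, 0.0137, 0.3783]
eef_rot: [0.002, 0.748, 0.663, 0.001]
wrist_force: [1.1, 0.6, -1.1]
opening: 0.602
```

Request:
move_arm([
  {"gripper":60,"x":5,"y":-2,"z":0,"roll":0},
  {"gripper":60,"x":4,"y":-2,"z":0,"roll":0},
  {"gripper":60,"x":0,"y":0,"z":0,"roll":0},
  {"gripper":60,"x":0,"y":0,"z":0,"roll":0},
])

```text
time_s: 9.3
eef_pos: [0.5359, 0.1084, 0.3747]
eef_rot: [0.0, 0.748, 0.664, 0.0]
wrist_force: [-0.2, -0.9, 0.3]
opening: 0.603
```

Run:
```python
from m import *
c=shot("wrist","w4"); T=tool(); print(T[:,3].round(4),jig(T[:3,3]))
lines(c,"red"); lines(c,"blue")
```

```text
[0.5361 0.1079 0.3747 1.    ] [7.03551673e-02 2.33226486e-05]
red [176.0, 47.0] 335 line x-0.083..-0.052 y=-0.1008 slope -0.015 ptr x-0.089..-0.056 y=-0.1094 head [-0.0584, -0.0833]
red [168.0, 111.0] 89 line x-0.048..0.033 y=-0.1105 slope -0.008 ptr x-0.052..0.037 y=-0.1200 head [-0.0078, -0.0914]
red [170.0, 162.0] 17 line x0.035..0.050 y=-0.1107 slope -0.039 ptr x0.039..0.055 y=-0.1202 head [0.0338, -0.0915]
red [171.0, 181.0] 22 line x0.052..0.071 y=-0.1109 slope -0.012 ptr x0.057..0.078 y=-0.1203 head [0.0494, -0.0916]
red [164.0, 240.0] 826 line x0.106..0.148 y=-0.1263 slope -0.300 ptr x0.116..0.162 y=-0.1371 head [0.1025, -0.1044]
blue [407.0, 51.0] 333 line x-0.081..-0.051 y=0.1183 slope -0.004 ptr x-0.088..-0.054 y=0.1285 head [-0.0575, 0.0975]
blue [331.0, 140.0] 265 line x-0.048..0.097 y=0.0449 slope -0.004 ptr x-0.051..0.106 y=0.0488 head [0.0182, 0.0369]
blue [332.0, 241.0] 778 line x0.107..0.148 y=0.0506 slope 0.135 ptr x0.117..0.161 y=0.0550 head [0.1025, 0.0417]
```

Request:
move_arm([
  {"gripper":60,"x":4.45,"y":3.95,"z":2,"roll":0},
  {"gripper":60,"x":0,"y":0,"z":5,"roll":0},
  {"gripper":60,"x":0,"y":0,"z":4,"roll":0},
  {"gripper":60,"x":0,"y":0,"z":2,"roll":0},
  {"gripper":10,"x":0,"y":0,"z":0,"roll":0},
])

```text
time_s: 9.98
eef_pos: [0.58, 0.1469, 0.2435]
eef_rot: [-0.001, 0.748, 0.663, -0.001]
wrist_force: [0.3, 0.3, 0.3]
opening: 0.398
```

Request:
move_arm([
  {"gripper":10,"x":0,"y":0,"z":0,"roll":0},
  {"gripper":10,"x":0,"y":0,"z":0,"roll":0},
  {"gripper":10,"x":0,"y":0,"z":0,"roll":0},
])

```text
time_s: 10.35
eef_pos: [0.5809, 0.1475, 0.2464]
eef_rot: [0.001, 0.748, 0.664, 0.001]
wrist_force: [1.0, -2.3, 2.0]
opening: 0.22
```

Run:
```python
from m import *
c=shot("wrist","w5"); T=tool(); print(T[:,3].round(4),jig(T[:3,3]),ctrl.get_obs()["opening"])
lines(c,"red"); lines(c,"blue")
```

```text
[0.5809 0.1475 0.2464 1.    ] [0.1100363  0.04474541] 0.2207352822311917
red [67.0, 2.0] 21 line x-0.048..-0.044 y=-0.0900 slope 0.622 ptr x-0.060..-0.055 y=-0.1099 head [-0.0227, -0.0495]
red [45.0, 110.0] 370 line x-0.049..0.095 y=-0.1111 slope -0.004 ptr x-0.061..0.105 y=-0.1341 head [0.0247, -0.0641]
red [30.0, 259.0] 2083 line x0.107..0.159 y=-0.1534 slope -0.763 ptr x0.119..0.178 y=-0.1827 head [0.1005, -0.0937]
blue [283.0, 108.0] 706 line x-0.027..0.096 y=0.0442 slope -0.004 ptr x-0.036..0.106 y=0.0443 head [0.0324, 0.044]
blue [283.0, 273.0] 2735 line x0.107..0.159 y=0.0439 slope -0.001 ptr x0.119..0.178 y=0.0439 head [0.1008, 0.0438]
```

Request:
move_arm([
  {"gripper":10,"x":2.4,"y":0,"z":0,"roll":0},
  {"gripper":10,"x":2,"y":0,"z":0,"roll":0},
  {"gripper":10,"x":2,"y":0,"z":0,"roll":0},
  {"gripper":10,"x":2,"y":0,"z":0,"roll":0},
  {"gripper":10,"x":0,"y":0,"z":0,"roll":0},
])

```text
time_s: 11.02
eef_pos: [0.5913, 0.2336, 0.2464]
eef_rot: [0.001, 0.747, 0.664, 0.003]
wrist_force: [4.4, 2.4, 3.5]
opening: 0.218
```

Request:
move_arm([
  {"gripper":10,"x":0,"y":0,"z":0,"roll":0},
  {"gripper":60,"x":0,"y":0,"z":0,"roll":0},
  {"gripper":60,"x":0,"y":0,"z":0,"roll":0},
  {"gripper":60,"x":0,"y":0,"z":-5,"roll":0},
  {"gripper":60,"x":0,"y":-3,"z":-5,"roll":0},
])

```text
time_s: 11.65
eef_pos: [0.5607, 0.2344, 0.3451]
eef_rot: [-0.0, 0.748, 0.663, -0.001]
wrist_force: [0.3, 0.3, 0.8]
opening: 0.605
```

Request:
move_arm([
  {"gripper":60,"x":0,"y":-3,"z":0,"roll":0},
  {"gripper":60,"x":0,"y":0,"z":0,"roll":0},
  {"gripper":60,"x":0,"y":0,"z":0,"roll":0},
])

```text
time_s: 12.02
eef_pos: [0.5306, 0.2383, 0.3443]
eef_rot: [-0.0, 0.748, 0.664, -0.0]
wrist_force: [-0.7, 0.1, 1.0]
opening: 0.595
```

Run:
```python
from m import *
c=shot("wrist","w6"); T=tool(); print(T[:,3].round(4),jig(T[:3,3]))
lines(c,"red"); lines(c,"blue")
```

```text
[0.5309 0.2382 0.3442 1.    ] [0.04945654 0.1287776 ]
red [59.0, 81.0] 250 line x-0.084..-0.054 y=-0.0885 slope -0.003 ptr x-0.089..-0.056 y=-0.1091 head [-0.0623, -0.0465]
red [48.0, 266.0] 771 line x0.109..0.157 y=-0.1485 slope -0.728 ptr x0.122..0.174 y=-0.1749 head [0.1002, -0.0949]
blue [283.0, 59.0] 455 line x-0.082..-0.052 y=0.1283 slope 0.003 ptr x-0.087..-0.054 y=0.1283 head [-0.0617, 0.1281]
blue [286.0, 166.0] 356 line x-0.048..0.096 y=0.1310 slope -0.004 ptr x-0.050..0.108 y=0.1313 head [0.012, 0.1303]
blue [286.0, 279.0] 926 line x0.110..0.157 y=0.1312 slope 0.010 ptr x0.123..0.175 y=0.1315 head [0.1004, 0.1305]
```

Request:
move_arm([
  {"gripper":60,"x":0,"y":6,"z":0,"roll":0},
  {"gripper":60,"x":0,"y":0,"z":5,"roll":0},
  {"gripper":60,"x":0,"y":0,"z":5,"roll":0},
  {"gripper":60,"x":0,"y":0,"z":0,"roll":0},
  {"gripper":10,"x":0,"y":0,"z":0,"roll":0},
])

```text
time_s: 12.7
eef_pos: [0.5911, 0.2312, 0.246]
eef_rot: [0.0, 0.748, 0.664, 0.001]
wrist_force: [-0.2, 0.1, -0.0]
opening: 0.402
```

Request:
move_arm([
  {"gripper":10,"x":0,"y":0,"z":0,"roll":0},
  {"gripper":10,"x":0,"y":0,"z":0,"roll":0},
  {"gripper":10,"x":0,"y":0,"z":0,"roll":0},
  {"gripper":10,"x":0,"y":0,"z":0,"roll":0},
])

```text
time_s: 13.2
eef_pos: [0.5913, 0.2316, 0.2478]
eef_rot: [0.001, 0.748, 0.664, 0.002]
wrist_force: [0.1, 0.7, 7.2]
opening: 0.217
```

Run:
```python
from m import *
c=shot("wrist","w7"); T=tool(); print(T[:,3].round(4),jig(T[:3,3]),ctrl.get_obs()["opening"])
lines(c,"blue")
```

```text
[0.5913 0.2316 0.2478 1.    ] [0.11022517 0.12946484] 0.22090370807849996
blue [283.0, 106.0] 715 line x-0.027..0.096 y=0.1293 slope -0.004 ptr x-0.035..0.106 y=0.1294 head [0.0324, 0.129]
blue [283.0, 271.0] 2709 line x0.108..0.159 y=0.1290 slope 0.002 ptr x0.119..0.178 y=0.1291 head [0.1011, 0.1288]
```

Request:
move_arm([
  {"gripper":10,"x":-0.12,"y":0,"z":0,"roll":0},
  {"gripper":10,"x":0,"y":0,"z":0,"roll":0},
  {"gripper":10,"x":0,"y":0,"z":0,"roll":0},
])

```text
time_s: 13.62
eef_pos: [0.5912, 0.2306, 0.2478]
eef_rot: [0.001, 0.748, 0.664, 0.003]
wrist_force: [2.0, 3.3, 5.9]
opening: 0.215
```

Run:
```python
from m import *
c=shot("wrist","w8"); T=tool(); print(T[:,3].round(4),jig(T[:3,3]),ctrl.get_obs()["opening"])
lines(c,"blue")
```

```text
[0.5911 0.2306 0.2478 1.    ] [0.11020625 0.12848117] 0.21855002650530617
blue [283.0, 107.0] 716 line x-0.027..0.097 y=0.1284 slope -0.004 ptr x-0.035..0.106 y=0.1285 head [0.0325, 0.1281]
blue [283.0, 271.0] 2706 line x0.108..0.159 y=0.1282 slope 0.001 ptr x0.119..0.178 y=0.1283 head [0.1011, 0.1279]
```

Request:
move_arm([
  {"gripper":60,"x":0,"y":0,"z":0,"roll":0},
  {"gripper":60,"x":0,"y":0,"z":0,"roll":0},
  {"gripper":60,"x":0,"y":0,"z":-4,"roll":0},
  {"gripper":60,"x":0,"y":-3,"z":-6,"roll":0},
  {"gripper":60,"x":-5,"y":-3,"z":0,"roll":0},
])

```text
time_s: 14.3
eef_pos: [0.5277, 0.1887, 0.346]
eef_rot: [0.003, 0.747, 0.665, 0.004]
wrist_force: [1.0, -0.8, 0.6]
opening: 0.598
```

Request:
move_arm([
  {"gripper":60,"x":-6,"y":0,"z":0,"roll":0},
  {"gripper":60,"x":-6,"y":0,"z":0,"roll":0},
  {"gripper":60,"x":-6,"y":0,"z":0,"roll":0},
  {"gripper":60,"x":-0.7,"y":0,"z":0,"roll":0},
  {"gripper":60,"x":0,"y":0,"z":0,"roll":0},
])

```text
time_s: 14.92
eef_pos: [0.5042, 0.0012, 0.3406]
eef_rot: [-0.0, 0.748, 0.663, 0.0]
wrist_force: [0.3, 0.8, 0.3]
opening: 0.596
```

Run:
```python
from m import *
c=shot("wrist","w9"); T=tool(); print(T[:,3].round(4),jig(T[:3,3]))
lines(c,"red"); lines(c,"blue")
```

```text
[0.5043 0.002  0.3406 1.    ] [ 0.05148256 -0.10886746]
red [284.0, 54.0] 483 line x-0.083..-0.054 y=-0.1095 slope 0.001 ptr x-0.089..-0.056 y=-0.1094 head [-0.062, -0.1097]
red [283.0, 165.0] 314 line x-0.049..0.096 y=-0.1104 slope -0.001 ptr x-0.051..0.108 y=-0.1103 head [0.0136, -0.1104]
red [282.0, 279.0] 998 line x0.109..0.157 y=-0.1107 slope 0.002 ptr x0.122..0.175 y=-0.1107 head [0.1005, -0.1107]
blue [509.0, 80.0] 264 line x-0.082..-0.052 y=0.1074 slope -0.005 ptr x-0.088..-0.055 y=0.1285 head [-0.0607, 0.0645]
blue [516.0, 172.0] 190 line x-0.047..0.097 y=0.1296 slope -0.002 ptr x-0.049..0.109 y=0.1528 head [0.0125, 0.0823]
blue [519.0, 266.0] 788 line x0.110..0.158 y=0.1665 slope 0.759 ptr x0.123..0.176 y=0.1933 head [0.1008, 0.1119]
```

Request:
move_arm([
  {"gripper":60,"x":0,"y":5.9,"z":0,"roll":0},
  {"gripper":60,"x":0,"y":0,"z":5,"roll":0},
  {"gripper":60,"x":0,"y":0,"z":4.5,"roll":0},
  {"gripper":60,"x":0,"y":0,"z":0,"roll":0},
  {"gripper":10,"x":0,"y":0,"z":0,"roll":0},
])

```text
time_s: 15.6
eef_pos: [0.5637, -0.0045, 0.2471]
eef_rot: [0.001, 0.747, 0.665, 0.001]
wrist_force: [-0.5, 0.2, -0.1]
opening: 0.4
```

Request:
move_arm([
  {"gripper":10,"x":0,"y":0,"z":0,"roll":0},
  {"gripper":10,"x":0,"y":0,"z":0,"roll":0},
  {"gripper":10,"x":0,"y":0,"z":0,"roll":0},
  {"gripper":10,"x":0,"y":0,"z":0,"roll":0},
])

```text
time_s: 16.1
eef_pos: [0.564, -0.0053, 0.2484]
eef_rot: [0.002, 0.748, 0.664, 0.002]
wrist_force: [-1.9, 2.2, 7.3]
opening: 0.218
```

Run:
```python
from m import *
c=shot("wrist","w10"); T=tool(); print(T[:,3].round(4),jig(T[:3,3]),ctrl.get_obs()["opening"])
lines(c,"red")
```

```text
[ 0.564  -0.0053  0.2484  1.    ] [ 0.11156187 -0.10901518] 0.21867869989901542
red [283.0, 107.0] 586 line x-0.026..0.095 y=-0.1094 slope -0.005 ptr x-0.034..0.105 y=-0.1093 head [0.0339, -0.1096]
red [283.0, 267.0] 2553 line x0.107..0.158 y=-0.1097 slope 0.005 ptr x0.118..0.176 y=-0.1097 head [0.101, -0.1099]
```

Request:
move_arm([
  {"gripper":60,"x":0,"y":0,"z":0,"roll":0},
  {"gripper":60,"x":0,"y":0,"z":0,"roll":0},
  {"gripper":60,"x":0,"y":0,"z":-5,"roll":0},
  {"gripper":60,"x":-2,"y":0,"z":-5.5,"roll":0},
  {"gripper":100,"x":-5,"y":0,"z":-3,"roll":0},
])

```text
time_s: 16.77
eef_pos: [0.5552, -0.0744, 0.3841]
eef_rot: [0.002, 0.747, 0.665, 0.001]
wrist_force: [1.5, -0.1, -0.4]
opening: 0.794
```

Request:
move_arm([
  {"gripper":100,"x":-6,"y":-1.5,"z":-1,"roll":0},
  {"gripper":100,"x":-6,"y":-1.5,"z":0,"roll":0},
  {"gripper":100,"x":-6,"y":-1,"z":0,"roll":0},
  {"gripper":100,"x":-6,"y":0,"z":0,"roll":0},
  {"gripper":100,"x":0,"y":0,"z":0,"roll":0},
])

```text
time_s: 17.4
eef_pos: [0.4853, -0.3124, 0.3907]
eef_rot: [0.001, 0.75, 0.662, -0.0]
wrist_force: [0.1, 1.6, 0.4]
opening: 0.997
```

Run:
```python
from m import *
c=shot("wrist","w11"); T=tool(); print(T[:,3].round(4),jig(T[:3,3]))
lines(c,"red")
for k in blobs(c,(0,0,175),(179,50,255),150):
    p,a,b,g=rect(c,k,.012)
    if .03<a<.07: print("px",k.mean(0).round(),"c",p.round(4),round(a,4),round(b,4),round(g,1))
```

```text
[ 0.4858 -0.3103  0.3904  1.    ] [ 0.07056173 -0.42115802]
red [529.0, 74.0] 161 line x-0.083..-0.053 y=-0.1325 slope 0.006 ptr x-0.090..-0.056 y=-0.1087 head [-0.0594, -0.1809]
red [116.0, 173.0] 60 line x0.043..0.073 y=-0.6070 slope -0.540 ptr x0.047..0.079 y=-0.6219 head [0.0439, -0.5766]
red [137.0, 182.0] 36 line x0.053..0.076 y=-0.5819 slope 0.507 ptr x0.058..0.083 y=-0.5948 head [0.0527, -0.5557]
red [135.0, 202.0] 43 line x0.078..0.095 y=-0.5875 slope -1.672 ptr x0.085..0.103 y=-0.6008 head [0.0722, -0.5603]
red [544.0, 228.0] 490 line x0.107..0.147 y=-0.0670 slope 0.759 ptr x0.116..0.160 y=-0.0379 head [0.1033, -0.1263]
px [226. 265.] c [ 0.5838 -0.3948] 0.0499 0.0274 62.9
px [350. 250.] c [ 0.5818 -0.244 ] 0.0498 0.0266 -84.5
px [349. 171.] c [ 0.4861 -0.2395] 0.0499 0.0244 -70.3
px [180.  69.] c [ 0.349  -0.4077] 0.065 0.0145 84.5
px [258.  64.] c [ 0.3576 -0.3229] 0.0494 0.0142 81.4
px [355.  61.] c [ 0.3669 -0.221 ] 0.042 0.0115 -11.6
```

View pics/w11.png

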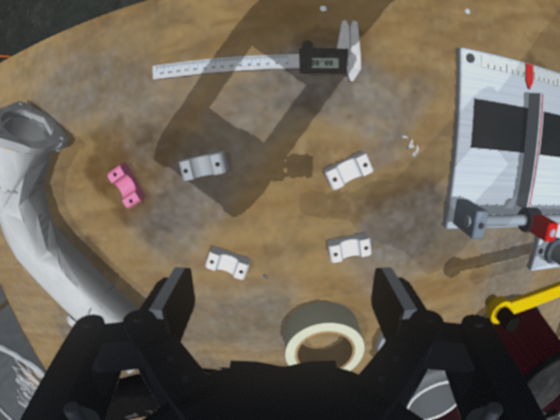

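Request:
move_arm([
  {"gripper":100,"x":-3,"y":4.5,"z":0,"roll":0},
  {"gripper":100,"x":-3,"y":4.5,"z":2,"roll":0},
  {"gripper":100,"x":-1.3,"y":1.75,"z":4,"roll":0},
  {"gripper":100,"x":0,"y":0,"z":3,"roll":10},
  {"gripper":100,"x":0,"y":0,"z":0,"roll":10},
])

```text
time_s: 18.08
eef_pos: [0.5844, -0.391, 0.2958]
eef_rot: [-0.004, 0.853, 0.522, -0.001]
wrist_force: [0.4, -0.1, -0.7]
opening: 0.996
```

```bash
cat >> m.py <<'E'
def blocks(f,vmin=150,z=.018):
    c=shot("wrist",f); T=tool(); ty=np.degrees(np.arctan2(T[1,0],T[0,0])); print("tcp",T[:3,3].round(4),"yaw",ty.round(1),"jig",jig(T[:3,3]).round(4),"op",ctrl.get_obs()["opening"].round(3))
    for k in blobs(c,(0,0,vmin),(179,60,255),150):
        p,a,b,g=rect(c,k,z)
        if .035<a<.062 and .015<b<.036:
            d=(g-ty+90)%180-90
            print("px",k.mean(0).round(),"c",p.round(4),"jig",jig(p).round(4),round(a,4),round(b,4),"ang",round(g,1),"tool shift",totool(p-T[:2,3])[:2],"roll",round(-d,1))
    return c
E
python3 - <<'E'
from m import *
blocks("w12")
E
```

```text
Traceback (most recent call last):
  File "m.py", line 20, in blocks
    c=shot("wrist",f); T=tool(); ty=np.degrees(np.arctan2(T[1,0],T[0,0])); print("tcp",T[:3,3].round(4),"yaw",ty.round(1),"jig",jig(T[:3,3]).round(4),"op",ctrl.get_obs()["opening"].round(3))
                                                                                                                                                           ^^^^^^^^^^^^^^^^^^^^^^^^^^^^^^^
AttributeError: 'float' object has no attribute 'round'
```

```bash
sed -i 's/ctrl.get_obs()\["opening"\].round(3)/round(ctrl.get_obs()["opening"],3)/' m.py
python3 - <<'E'
from m import *
blocks("w12")
E
```

```text
tcp [ 0.5851 -0.3918  0.2994] yaw 63.2 jig [ 0.179  -0.4902] op 1.0
px [546. 301.] c [ 0.8462 -0.1559] jig [ 0.4099 -0.2246] 0.0442 0.0179 ang 26.1 tool shift [32.82 12.68] roll 37.2
px [430. 126.] c [ 0.5795 -0.2525] jig [ 0.1567 -0.3525] 0.0358 0.025 ang -83.5 tool shift [12.18 -6.78] roll -33.3
px [196.  75.] c [ 0.4603 -0.4004] jig [ 0.0562 -0.5137] 0.0483 0.0236 ang -86.7 tool shift [ -6.39 -10.75] roll -30.0
px [394.  17.] c [ 0.485  -0.2412] jig [ 0.0616 -0.3526] 0.0506 0.0229 ang -71.0 tool shift [  8.94 -15.72] roll -45.8
```

View pics/w12.png

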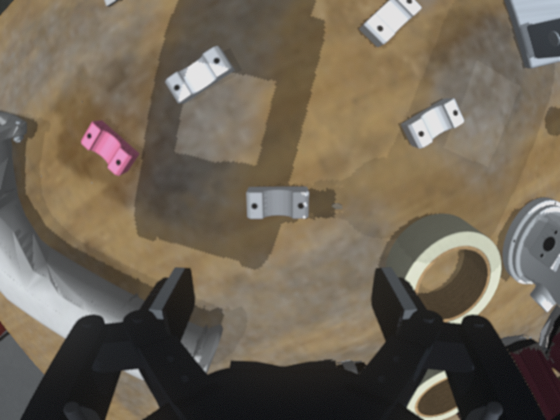

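```bash
sed -i 's/vmin=150/vmin=95/' m.py
python3 - <<'E'
from m import *
blocks("w13"); c=load("w12"); p=onz(c,278,201,.02); print(p, totool(p[:2]-tool()[:2,3]))
E
```

```text
tcp [ 0.5853 -0.3922  0.3005] yaw 63.5 jig [ 0.1792 -0.4905] op 0.998
px [278. 200.] c [ 0.5797 -0.3934] jig [ 0.1738 -0.4923] 0.0515 0.027 ang 63.0 tool shift [-0.35 -0.44] roll 0.4
px [ 11. 122.] c [ 0.3848 -0.5931] jig [ 0.0043 -0.7141] 0.043 0.0224 ang 36.5 tool shift [-26.94  -8.96] roll 27.0
[ 0.57865029 -0.39206197  0.02      ] [-0.29 -0.6   0.  ]
```

Request:
move_arm([
  {"gripper":100,"x":-0.3,"y":-0.5,"z":4,"roll":0},
  {"gripper":100,"x":0,"y":0,"z":5,"roll":0},
  {"gripper":100,"x":0,"y":0,"z":3.6,"roll":0},
  {"gripper":100,"x":0,"y":0,"z":0,"roll":0},
  {"gripper":40,"x":0,"y":0,"z":0,"roll":0},
])

```text
time_s: 18.85
eef_pos: [0.5798, -0.3943, 0.177]
eef_rot: [0.002, 0.851, 0.525, 0.0]
wrist_force: [0.4, -0.4, 0.6]
opening: 0.819
```

Request:
move_arm([
  {"gripper":40,"x":0,"y":0,"z":0,"roll":0},
  {"gripper":40,"x":0,"y":0,"z":0,"roll":0},
  {"gripper":40,"x":0,"y":0,"z":0,"roll":0},
])

```text
time_s: 19.23
eef_pos: [0.58, -0.395, 0.178]
eef_rot: [0.003, 0.852, 0.524, 0.001]
wrist_force: [0.2, 0.4, 6.5]
opening: 0.569
```

Request:
move_arm([
  {"gripper":40,"x":0,"y":0,"z":-3,"roll":0},
  {"gripper":40,"x":0,"y":0,"z":-5,"roll":0},
  {"gripper":40,"x":0,"y":0,"z":-5,"roll":10},
  {"gripper":40,"x":0,"y":0,"z":-5,"roll":10},
  {"gripper":40,"x":0,"y":0,"z":0,"roll":10},
])

```text
time_s: 19.85
eef_pos: [0.58, -0.395, 0.3629]
eef_rot: [0.005, 0.959, 0.283, 0.003]
wrist_force: [0.2, -0.3, -0.9]
opening: 0.571
```

Request:
move_arm([
  {"gripper":40,"x":0,"y":0,"z":0,"roll":10},
  {"gripper":40,"x":0,"y":0,"z":0,"roll":10},
  {"gripper":40,"x":0,"y":0,"z":0,"roll":10},
  {"gripper":40,"x":0,"y":0,"z":0,"roll":10.3},
  {"gripper":40,"x":-2.4,"y":-5.6,"z":0,"roll":0},
])

```text
time_s: 20.48
eef_pos: [0.5617, -0.3379, 0.3549]
eef_rot: [0.001, 0.998, -0.065, 0.001]
wrist_force: [1.7, 1.2, -0.1]
opening: 0.57
```

Request:
move_arm([
  {"gripper":40,"x":-2,"y":-5.5,"z":0,"roll":0},
  {"gripper":40,"x":-2,"y":-5.5,"z":0,"roll":0},
  {"gripper":40,"x":-2,"y":-5.5,"z":0,"roll":0},
  {"gripper":40,"x":-2,"y":-5.5,"z":0,"roll":0},
  {"gripper":40,"x":-2,"y":-5.5,"z":0,"roll":0},
])

```text
time_s: 21.1
eef_pos: [0.496, -0.0485, 0.3559]
eef_rot: [0.0, 0.998, -0.062, 0.001]
wrist_force: [0.9, 0.8, -0.2]
opening: 0.569
```

Request:
move_arm([
  {"gripper":40,"x":-2,"y":-5.5,"z":0,"roll":0},
  {"gripper":40,"x":-2,"y":-5.5,"z":0,"roll":0},
  {"gripper":40,"x":-1,"y":-5.5,"z":0,"roll":0},
  {"gripper":40,"x":0,"y":-5,"z":0,"roll":0},
  {"gripper":40,"x":0,"y":-3,"z":0,"roll":0},
])

```text
time_s: 21.72
eef_pos: [0.4771, 0.2014, 0.356]
eef_rot: [-0.0, 0.998, -0.061, 0.001]
wrist_force: [0.4, -0.4, 0.0]
opening: 0.566
```

```bash
cat >> m.py <<'E'
def place(y,f=None):
    T=tool(); ty=np.degrees(np.arctan2(T[1,0],T[0,0])); d=world(0,y)-T[:2,3]
    print("tcp",T[:3,3].round(4),"yaw",ty.round(2),"op",round(ctrl.get_obs()["opening"],3),"tilt",T[:3,2].round(3),"shift",totool(d)[:2],"roll",round((ty+6.9+90)%180-90,2))
E
python3 - <<'E'
from m import *
place(.082); c=shot("wrist","w14")
E
```

```text
tcp [0.4771 0.2014 0.356 ] yaw -6.96 op 0.566 tilt [ 0.003  0.001 -1.   ] shift [-0.05  0.38] roll -0.06
```

View pics/w14.png

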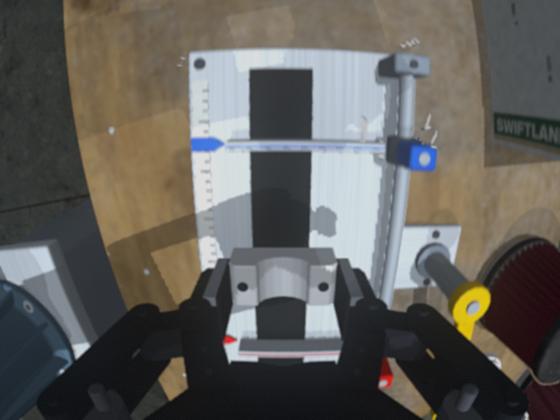

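Request:
move_arm([
  {"gripper":40,"x":-0.1,"y":0.4,"z":5,"roll":0},
  {"gripper":40,"x":0,"y":0,"z":5,"roll":0},
  {"gripper":40,"x":0,"y":0,"z":4,"roll":0},
  {"gripper":40,"x":0,"y":0,"z":2,"roll":0},
  {"gripper":40,"x":0,"y":0,"z":0,"roll":0},
])

```text
time_s: 22.4
eef_pos: [0.4753, 0.1949, 0.1939]
eef_rot: [0.0, 0.998, -0.062, -0.001]
wrist_force: [0.0, 0.5, -0.3]
opening: 0.567
```

Run:
```python
from m import *
place(.082); print(ctrl.get_obs()["wrist_force"])
c=load("w14")
for k in blobs(c,(0,0,0),(179,255,55),300,(240,60,325,246)):
    p,a,b,g=rect(c,k,.012); print(k.mean(0),jig(p).round(4),a,b,g)
```

```text
tcp [0.4753 0.1949 0.1939] yaw -7.1 op 0.567 tilt [-0.002 -0.    -1.   ] shift [ 0.05 -0.29] roll -0.2
[ 0.01610141  0.51519978 -0.31378608]
[278.41346154 218.38461538] [0.     0.0537] 0.06316183507442474 0.05681320279836655 82.99264526367188
```

Request:
move_arm([
  {"gripper":40,"x":0.05,"y":0,"z":0.35,"roll":0},
  {"gripper":40,"x":0,"y":0,"z":0,"roll":0},
  {"gripper":75,"x":0,"y":0,"z":0,"roll":0},
  {"gripper":75,"x":0,"y":0,"z":0,"roll":0},
  {"gripper":75,"x":0,"y":0,"z":-5,"roll":0},
])

```text
time_s: 23.02
eef_pos: [0.4744, 0.1947, 0.2383]
eef_rot: [0.001, 0.998, -0.062, -0.004]
wrist_force: [0.3, -0.3, 1.4]
opening: 0.748
```

Request:
move_arm([
  {"gripper":75,"x":0,"y":0,"z":-6,"roll":0},
  {"gripper":75,"x":0,"y":0,"z":-6,"roll":0},
  {"gripper":100,"x":0,"y":3,"z":0,"roll":0},
  {"gripper":100,"x":0,"y":0,"z":0,"roll":0},
])

```text
time_s: 23.52
eef_pos: [0.4726, 0.1645, 0.3622]
eef_rot: [-0.0, 0.998, -0.063, 0.001]
wrist_force: [0.1, -0.1, 0.0]
opening: 0.999
```

Run:
```python
from m import *
blocks("w15",z=.03)
```

```text
tcp [0.4725 0.165  0.3614] yaw -7.2 jig [0.0003 0.0491] op 1.0
px [523. 144.] c [0.7559 0.1886] jig [0.2788 0.1065] 0.0458 0.0224 ang 0.6 tool shift [27.82 -5.88] roll -7.7
```

View pics/w15.png

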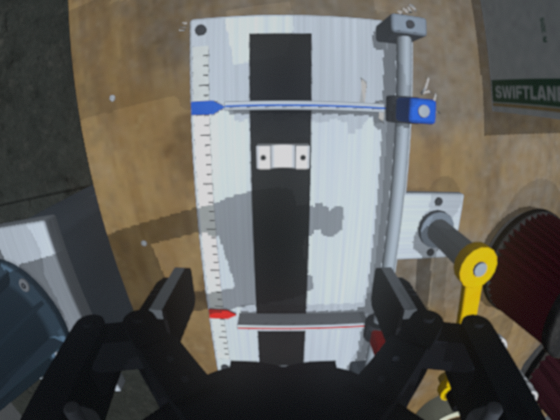

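Run:
```python
from m import *
c=load("w15")
for k in blobs(c,(0,0,110),(179,255,255),300,(252,135,310,169)):
    p,a,b,g=rect(c,k,.032); print(k.min(0),k.max(0),"block",jig(p).round(4),a,b,g)
for r in(130,180,200,240):
    row=c["img"][r,230:330].max(1); d=np.where(row<60)[0]+230; print(r,jig(onz(c,d.min()-.5,r,.012)).round(4),jig(onz(c,d.max()+.5,r,.012)).round(4))
```

```text
[256. 144.] [309. 168.] block [0.0023 0.0811] 0.049721039831638336 0.02276470884680748 -7.210105895996094
130 [-0.0015  0.1039] [0.0112 0.1039]
180 [-0.0282  0.0538] [0.0102 0.0535]
200 [-0.0288  0.0327] [0.0277 0.0323]
240 [-0.0294 -0.0121] [ 0.0275 -0.0125]
```

Request:
move_arm([
  {"gripper":100,"x":0.9,"y":5.7,"z":0,"roll":0},
  {"gripper":100,"x":0.9,"y":5.7,"z":0,"roll":0},
  {"gripper":100,"x":0.9,"y":5.7,"z":0,"roll":0},
  {"gripper":100,"x":0.9,"y":5.7,"z":0,"roll":0},
  {"gripper":100,"x":0.9,"y":5.7,"z":0,"roll":0},
])

```text
time_s: 24.2
eef_pos: [0.482, -0.1242, 0.3605]
eef_rot: [-0.0, 0.998, -0.062, -0.0]
wrist_force: [0.5, -0.5, 1.0]
opening: 0.996
```

Request:
move_arm([
  {"gripper":100,"x":0.9,"y":5.7,"z":0,"roll":0},
  {"gripper":100,"x":1,"y":5.7,"z":0,"roll":0},
  {"gripper":100,"x":0,"y":0,"z":2,"roll":10.5},
  {"gripper":100,"x":0,"y":0,"z":2,"roll":10.5},
  {"gripper":100,"x":0,"y":0,"z":2,"roll":10.5},
])

```text
time_s: 24.82
eef_pos: [0.4869, -0.2381, 0.2994]
eef_rot: [-0.001, 0.943, -0.334, -0.001]
wrist_force: [0.8, -0.2, 0.0]
opening: 1.003
```

Request:
move_arm([
  {"gripper":100,"x":0,"y":0,"z":0,"roll":10.5},
  {"gripper":100,"x":0,"y":0,"z":0,"roll":10.5},
  {"gripper":100,"x":0,"y":0,"z":0,"roll":10.5},
  {"gripper":100,"x":0,"y":0,"z":0,"roll":0},
])

```text
time_s: 25.32
eef_pos: [0.487, -0.2379, 0.3002]
eef_rot: [-0.0, 0.819, -0.573, -0.001]
wrist_force: [-0.9, -0.6, -0.9]
opening: 0.999
```

Run:
```python
from m import *
blocks("w16",z=.018)
```

```text
tcp [ 0.487  -0.238   0.3004] yaw -69.9 jig [ 0.0631 -0.3492] op 1.001
px [350. 317.] c [ 0.3997 -0.3325] jig [-0.0122 -0.4535] 0.0619 0.0346 ang -49.4 tool shift [ 5.86 11.45] roll -20.5
px [284. 207.] c [ 0.4865 -0.2402] jig [ 0.0629 -0.3515] 0.0516 0.0283 ang -70.1 tool shift [0.19 0.13] roll 0.2
px [547.  15.] c [ 0.7611 -0.4137] jig [ 0.3563 -0.4907] 0.0417 0.0177 ang 65.3 tool shift [ 25.93 -19.68] roll 44.8
```

Request:
move_arm([
  {"gripper":100,"x":0.2,"y":0.1,"z":4,"roll":0},
  {"gripper":100,"x":0,"y":0,"z":5,"roll":0},
  {"gripper":100,"x":0,"y":0,"z":3.6,"roll":0},
  {"gripper":100,"x":0,"y":0,"z":0,"roll":0},
  {"gripper":40,"x":0,"y":0,"z":0,"roll":0},
])

```text
time_s: 26.0
eef_pos: [0.4873, -0.241, 0.1763]
eef_rot: [0.0, 0.819, -0.574, 0.001]
wrist_force: [0.8, -0.4, 1.6]
opening: 0.817
```

Request:
move_arm([
  {"gripper":40,"x":0,"y":0,"z":0,"roll":0},
  {"gripper":40,"x":0,"y":0,"z":0,"roll":0},
  {"gripper":40,"x":0,"y":0,"z":0,"roll":0},
  {"gripper":40,"x":0,"y":0,"z":0,"roll":0},
])

```text
time_s: 26.5
eef_pos: [0.4877, -0.2414, 0.1775]
eef_rot: [0.0, 0.819, -0.574, 0.002]
wrist_force: [-0.3, -0.2, 6.4]
opening: 0.563
```

Run:
```python
from m import *
place(.03)
```

```text
tcp [ 0.4877 -0.2414  0.1775] yaw -70.07 op 0.563 tilt [ 0.004 -0.003 -1.   ] shift [-37.04 -11.54] roll -63.17
```

Request:
move_arm([
  {"gripper":40,"x":0,"y":0,"z":-3,"roll":0},
  {"gripper":40,"x":0,"y":0,"z":-5,"roll":0},
  {"gripper":40,"x":0,"y":0,"z":-5,"roll":-10.5},
  {"gripper":40,"x":0,"y":0,"z":-5,"roll":-10.5},
  {"gripper":40,"x":0,"y":0,"z":0,"roll":-10.5},
])

```text
time_s: 27.12
eef_pos: [0.4878, -0.2415, 0.3615]
eef_rot: [0.002, 0.945, -0.327, 0.005]
wrist_force: [-0.4, -0.9, -1.7]
opening: 0.568
```

Request:
move_arm([
  {"gripper":40,"x":0,"y":0,"z":0,"roll":-10.5},
  {"gripper":40,"x":0,"y":0,"z":0,"roll":-10.5},
  {"gripper":40,"x":0,"y":0,"z":0,"roll":-10.6},
  {"gripper":40,"x":-2,"y":-5.5,"z":0,"roll":0},
  {"gripper":40,"x":-2,"y":-5.5,"z":0,"roll":0},
])

```text
time_s: 27.75
eef_pos: [0.4597, -0.1257, 0.3558]
eef_rot: [0.0, 0.998, -0.062, 0.001]
wrist_force: [0.6, 0.8, -1.2]
opening: 0.567
```

Request:
move_arm([
  {"gripper":40,"x":-2,"y":-5.5,"z":0,"roll":0},
  {"gripper":40,"x":-0.7,"y":-5.5,"z":0,"roll":0},
  {"gripper":40,"x":0,"y":-5.5,"z":0,"roll":0},
  {"gripper":40,"x":0,"y":-5.5,"z":0,"roll":0},
  {"gripper":40,"x":0,"y":-5.2,"z":0,"roll":0},
])

```text
time_s: 28.38
eef_pos: [0.4665, 0.1486, 0.3564]
eef_rot: [-0.0, 0.998, -0.061, 0.001]
wrist_force: [0.7, -0.3, -1.1]
opening: 0.566
```

Request:
move_arm([
  {"gripper":40,"x":0,"y":0,"z":5,"roll":0},
  {"gripper":40,"x":0,"y":0,"z":3,"roll":0},
  {"gripper":40,"x":0,"y":0,"z":0,"roll":0},
  {"gripper":40,"x":0,"y":0,"z":0,"roll":0},
])

```text
time_s: 28.88
eef_pos: [0.4674, 0.1465, 0.2768]
eef_rot: [-0.0, 0.998, -0.061, 0.001]
wrist_force: [0.0, 0.2, 0.3]
opening: 0.566
```

Run:
```python
from m import *
place(.03); c=shot("wrist","w17")
T=tool(); print(jig(T[:3,3]))
for r in range(60,330,30):
    row=c["img"][r].max(1); d=np.where(row[200:370]<60)[0]+200
    if len(d): print(r,d.min(),d.max(),jig(onz(c,d.min()-.5,r,.012)).round(4),jig(onz(c,d.max()+.5,r,.012)).round(4))
```

```text
tcp [0.4674 0.1465 0.2768] yaw -7.0 op 0.566 tilt [ 0.002  0.    -1.   ] shift [0.26 0.01] roll -0.1
[-0.0023771   0.03014443]
60 258 324 [-0.0183  0.1429] [0.029  0.1431]
90 244 325 [-0.0284  0.1212] [0.0298 0.1212]
120 258 315 [-0.0187  0.0993] [0.0228 0.0993]
150 259 261 [-0.0183  0.0774] [-0.0161  0.0774]
180 255 322 [-0.0217  0.055 ] [0.0288 0.055 ]
210 246 321 [-0.0292  0.0317] [0.0288 0.0315]
240 247 320 [-0.0294  0.0067] [0.029  0.0065]
270 207 358 [-0.0645 -0.021 ] [ 0.0624 -0.0215]
300 200 369 [-0.0743 -0.0518] [ 0.0758 -0.0527]
```

View pics/w17.png

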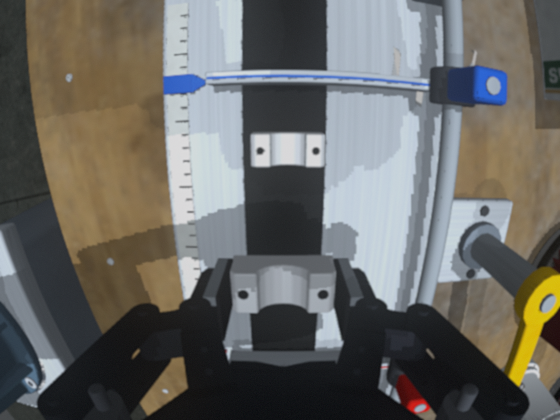

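Request:
move_arm([
  {"gripper":40,"x":0.05,"y":0,"z":4,"roll":0},
  {"gripper":40,"x":0,"y":0,"z":3.6,"roll":0},
  {"gripper":40,"x":0,"y":0,"z":1.1,"roll":0},
  {"gripper":40,"x":0,"y":0,"z":0,"roll":0},
  {"gripper":40,"x":0,"y":0,"z":0,"roll":0},
])

```text
time_s: 29.55
eef_pos: [0.4682, 0.1465, 0.1897]
eef_rot: [-0.0, 0.998, -0.061, 0.001]
wrist_force: [0.7, -0.1, -1.4]
opening: 0.571
```

Request:
move_arm([
  {"gripper":75,"x":0,"y":0,"z":0,"roll":0},
  {"gripper":75,"x":0,"y":0,"z":0,"roll":0},
  {"gripper":75,"x":0,"y":0,"z":-5,"roll":0},
  {"gripper":75,"x":0,"y":0,"z":-6,"roll":0},
  {"gripper":100,"x":0,"y":4,"z":-6,"roll":0},
])

```text
time_s: 30.18
eef_pos: [0.4629, 0.1129, 0.3526]
eef_rot: [-0.0, 0.998, -0.06, 0.001]
wrist_force: [0.9, -1.0, 0.4]
opening: 0.937
```

```bash
cat >> m.py <<'E'
def lane(f,z=.032):
    """blocks in the lane (bright blobs inside the strip) and lane edges, in jig coordinates"""
    c=shot("wrist",f); g=c["img"].max(2); T=tool(); print("tcp jig",jig(T[:3,3]).round(4),T[2,3].round(4))
    P=np.array([proj(c,np.append(world(x,y),.032))for x,y in((-.027,-.100),(.029,-.100),(.029,.122),(-.027,.122))])
    m=np.zeros_like(g); cv2.fillPoly(m,[P.round().astype(np.int32)],255); m[g<100]=0
    cs,_=cv2.findContours(m,cv2.RETR_EXTERNAL,cv2.CHAIN_APPROX_NONE)
    for k in cs:
        k=k[:,0].astype(float)
        if len(k)<40: continue
        p,a,b,an=rect(c,k,z); print("px",k.mean(0).round(),"jig",jig(p).round(4),round(a,4),round(b,4),"ang",round(an,1))
    for y in np.arange(-.09,.11,.02):
        r=[]
        for s in(-1,1):
            q=[proj(c,np.append(world(s*x,y),.012)) for x in np.arange(.02,.04,.0005)]
            v=np.array([g[int(round(b)),int(round(a))] if 0<=round(b)<420 and 0<=round(a)<560 else 0 for a,b in q]).astype(float); i=np.argmax(np.diff(v)); r.append(s*(.02+.0005*(i+.5))); 
            if np.diff(v).max()<50: r[-1]=np.nan
        print("lane y%.2f"%y,np.round(r,4),"mid",np.round(np.mean(r),4),end="; ")
E
python3 - <<'E'
from m import *
lane("w18")
E
```

```text
tcp jig [-0.0008 -0.0067] 0.3594
px [312. 252.] jig [ 0.028  -0.0662] 0.0687 0.0023 ang 83.2
px [314. 192.] jig [ 0.0274 -0.0041] 0.0414 0.001 ang 84.7
px [283. 162.] jig [-0.0005  0.0244] 0.0502 0.0268 ang -6.9
px [315. 146.] jig [0.0277 0.0391] 0.0392 0.0 ang 84.2
px [292. 103.] jig [0.0025 0.0781] 0.0512 0.0359 ang -6.3
px [317.  69.] jig [0.0282 0.109 ] 0.0182 0.0009 ang 83.3
lane y-0.09 [   nan 0.0288] mid nan; lane y-0.07 [   nan 0.0292] mid nan; lane y-0.05 [nan nan] mid nan; lane y-0.03 [nan nan] mid nan; lane y-0.01 [   nan 0.0292] mid nan; lane y0.01 [-0.0308  0.0298] mid -0.0005; lane y0.03 [-0.0302  0.0292] mid -0.0005; lane y0.05 [   nan 0.0302] mid nan; lane y0.07 [nan nan] mid nan; lane y0.09 [nan nan] mid nan;
```

Request:
move_arm([
  {"gripper":80,"x":-0.1,"y":-4.4,"z":0,"roll":0},
  {"gripper":80,"x":0,"y":-4.4,"z":3,"roll":0},
  {"gripper":80,"x":0,"y":0,"z":6,"roll":0},
  {"gripper":80,"x":0,"y":0,"z":5,"roll":0},
  {"gripper":80,"x":0,"y":0,"z":2.8,"roll":0},
])

```text
time_s: 30.85
eef_pos: [0.4713, 0.1996, 0.1794]
eef_rot: [0.0, 0.998, -0.061, -0.002]
wrist_force: [-0.0, 0.2, 0.4]
opening: 0.799
```

Run:
```python
from m import *
place(.081)
```

```text
tcp [0.4713 0.1996 0.1794] yaw -6.98 op 0.799 tilt [-0.004 -0.001 -1.   ] shift [0.5  0.23] roll -0.08
```

Request:
move_arm([
  {"gripper":80,"x":0.3,"y":0.2,"z":-0.8,"roll":0},
  {"gripper":80,"x":0,"y":0,"z":0,"roll":0},
  {"gripper":80,"x":0,"y":0,"z":0,"roll":0},
])

```text
time_s: 31.22
eef_pos: [0.4757, 0.1973, 0.1911]
eef_rot: [-0.0, 0.998, -0.061, 0.001]
wrist_force: [-0.6, 0.1, 0.0]
opening: 0.803
```

Run:
```python
from m import *
place(.081)
```

```text
tcp [0.4757 0.1973 0.1911] yaw -7.01 op 0.803 tilt [ 0.002  0.    -1.   ] shift [0.04 0.05] roll -0.11
```

Request:
move_arm([
  {"gripper":80,"x":-0.2,"y":0,"z":0.1,"roll":0},
  {"gripper":80,"x":0,"y":0,"z":0,"roll":0},
  {"gripper":40,"x":0,"y":0,"z":0,"roll":0},
  {"gripper":40,"x":0,"y":0,"z":0,"roll":0},
  {"gripper":40,"x":0,"y":0,"z":0,"roll":0},
])

```text
time_s: 31.85
eef_pos: [0.4737, 0.1976, 0.1897]
eef_rot: [-0.0, 0.998, -0.061, 0.0]
wrist_force: [-1.0, 0.4, 5.7]
opening: 0.572
```

Request:
move_arm([
  {"gripper":40,"x":0,"y":0,"z":0,"roll":0},
  {"gripper":75,"x":0,"y":0,"z":0,"roll":0},
  {"gripper":75,"x":0,"y":0,"z":0,"roll":0},
  {"gripper":75,"x":0,"y":0,"z":-5,"roll":0},
  {"gripper":75,"x":0,"y":0,"z":-6,"roll":0},
])

```text
time_s: 32.48
eef_pos: [0.4726, 0.1973, 0.2987]
eef_rot: [0.0, 0.998, -0.061, -0.002]
wrist_force: [1.5, -0.5, 1.1]
opening: 0.748
```

Request:
move_arm([
  {"gripper":100,"x":0,"y":5,"z":-6,"roll":0},
  {"gripper":100,"x":0,"y":3,"z":0,"roll":0},
  {"gripper":100,"x":0,"y":0,"z":0,"roll":0},
  {"gripper":100,"x":0,"y":0,"z":0,"roll":0},
])

```text
time_s: 32.98
eef_pos: [0.4647, 0.1282, 0.3466]
eef_rot: [-0.0, 0.998, -0.061, -0.001]
wrist_force: [-1.1, 0.3, 0.2]
opening: 1.001
```

Run:
```python
from m import *
lane("w19")
```

```text
tcp jig [-0.0031  0.0119] 0.3465
px [314. 253.] jig [ 0.0276 -0.0503] 0.0897 0.0023 ang 83.9
px [285. 177.] jig [-0.0003  0.028 ] 0.0503 0.0248 ang -7.0
px [284. 118.] jig [-0.0014  0.0803] 0.0496 0.0229 ang -7.0
px [317. 140.] jig [0.0279 0.0591] 0.1253 0.0017 ang 82.6
lane y-0.09 [   nan 0.0288] mid nan; lane y-0.07 [   nan 0.0292] mid nan; lane y-0.05 [   nan 0.0292] mid nan; lane y-0.03 [nan nan] mid nan; lane y-0.01 [nan nan] mid nan; lane y0.01 [-0.0298  0.0298] mid 0.0; lane y0.03 [-0.0302  0.0292] mid -0.0005; lane y0.05 [-0.0298  0.0298] mid 0.0; lane y0.07 [-0.0302  0.0302] mid 0.0; lane y0.09 [-0.0298  0.0302] mid 0.0003;
```

Request:
move_arm([
  {"gripper":100,"x":2.2,"y":5.5,"z":0,"roll":0},
  {"gripper":100,"x":2.5,"y":5.5,"z":0,"roll":0},
  {"gripper":100,"x":2.5,"y":5.5,"z":0,"roll":0},
  {"gripper":100,"x":2.5,"y":5.5,"z":0,"roll":0},
  {"gripper":100,"x":2.5,"y":5.5,"z":0,"roll":0},
])

```text
time_s: 33.65
eef_pos: [0.5532, -0.1608, 0.3463]
eef_rot: [-0.0, 0.998, -0.06, -0.0]
wrist_force: [0.8, -0.3, 0.1]
opening: 1.0
```

Request:
move_arm([
  {"gripper":100,"x":2.5,"y":5,"z":0,"roll":0},
  {"gripper":100,"x":1.5,"y":3,"z":0,"roll":0},
  {"gripper":100,"x":0,"y":0,"z":2,"roll":10.5},
  {"gripper":100,"x":0,"y":0,"z":2.5,"roll":10.5},
  {"gripper":100,"x":0,"y":0,"z":0,"roll":10.5},
])

```text
time_s: 34.28
eef_pos: [0.582, -0.2426, 0.298]
eef_rot: [-0.001, 0.943, -0.332, -0.003]
wrist_force: [-0.2, -0.7, 1.0]
opening: 1.0
```

Request:
move_arm([
  {"gripper":100,"x":0,"y":0,"z":0,"roll":10.5},
  {"gripper":100,"x":0,"y":0,"z":0,"roll":10.5},
  {"gripper":100,"x":0,"y":0,"z":0,"roll":10.5},
  {"gripper":100,"x":0,"y":0,"z":0,"roll":10.5},
  {"gripper":100,"x":0,"y":0,"z":0,"roll":4},
])

```text
time_s: 34.9
eef_pos: [0.5829, -0.243, 0.3009]
eef_rot: [0.0, 0.739, -0.673, -0.001]
wrist_force: [0.9, -0.3, 0.9]
opening: 0.998
```

Run:
```python
from m import *
blocks("w20",z=.018)
```

```text
tcp [ 0.5829 -0.243   0.3009] yaw -84.7 jig [ 0.1589 -0.3427] op 1.002
px [434. 380.] c [ 0.376  -0.4516] jig [-0.0214 -0.5746] 0.048 0.0336 ang 67.4 tool shift [18.87 22.52] roll 27.9
px [194. 330.] c [ 0.4422 -0.1649] jig [ 0.0099 -0.282 ] 0.0363 0.0193 ang -41.8 tool shift [-9.07 13.29] roll -43.0
px [ 66. 322.] c [0.4163 0.001 ] jig [-0.0358 -0.1204] 0.0404 0.0244 ang -38.2 tool shift [-25.83  14.35] roll -46.6
```

View pics/w20.png

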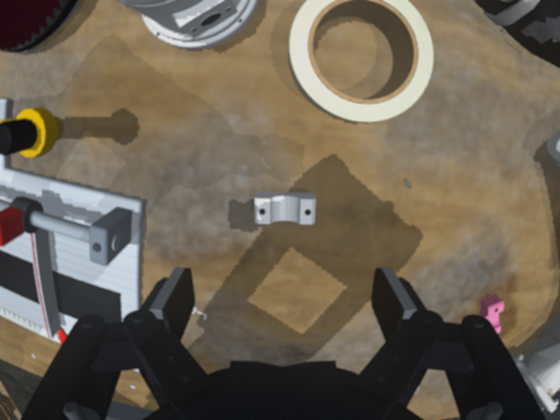

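Request:
move_arm([
  {"gripper":100,"x":0.2,"y":0.1,"z":4,"roll":0},
  {"gripper":100,"x":0,"y":0,"z":5,"roll":0},
  {"gripper":100,"x":0,"y":0,"z":3.6,"roll":0},
  {"gripper":100,"x":0,"y":0,"z":0,"roll":0},
  {"gripper":40,"x":0,"y":0,"z":0,"roll":0},
])

```text
time_s: 35.58
eef_pos: [0.5824, -0.2461, 0.1772]
eef_rot: [-0.0, 0.741, -0.672, 0.001]
wrist_force: [0.5, -0.4, 0.0]
opening: 0.816
```

Request:
move_arm([
  {"gripper":40,"x":0,"y":0,"z":0,"roll":0},
  {"gripper":40,"x":0,"y":0,"z":0,"roll":0},
  {"gripper":40,"x":0,"y":0,"z":0,"roll":0},
  {"gripper":40,"x":0,"y":0,"z":0,"roll":0},
])

```text
time_s: 36.08
eef_pos: [0.5827, -0.2468, 0.1788]
eef_rot: [-0.0, 0.74, -0.672, 0.002]
wrist_force: [-0.1, -0.0, 6.2]
opening: 0.565
```

Request:
move_arm([
  {"gripper":40,"x":0,"y":0,"z":-3,"roll":0},
  {"gripper":40,"x":0,"y":0,"z":-5,"roll":0},
  {"gripper":40,"x":0,"y":0,"z":-5,"roll":-10.5},
  {"gripper":40,"x":0,"y":0,"z":-5,"roll":-10.5},
  {"gripper":40,"x":0,"y":0,"z":0,"roll":-10.5},
])

```text
time_s: 36.7
eef_pos: [0.5829, -0.2469, 0.3632]
eef_rot: [0.001, 0.896, -0.443, 0.006]
wrist_force: [0.5, 0.5, -0.9]
opening: 0.568
```

Request:
move_arm([
  {"gripper":40,"x":0,"y":0,"z":0,"roll":-10.5},
  {"gripper":40,"x":0,"y":0,"z":0,"roll":-10.5},
  {"gripper":40,"x":0,"y":0,"z":0,"roll":-10.5},
  {"gripper":40,"x":0,"y":0,"z":0,"roll":-10.5},
  {"gripper":40,"x":0,"y":0,"z":0,"roll":-4.3},
])

```text
time_s: 37.33
eef_pos: [0.5815, -0.2461, 0.357]
eef_rot: [0.0, 0.998, -0.057, 0.0]
wrist_force: [0.0, -0.6, -0.5]
opening: 0.562
```

Run:
```python
from m import *
place(-.024)
```

```text
tcp [ 0.5815 -0.2461  0.357 ] yaw -6.49 op 0.562 tilt [ 0.001 -0.001 -1.   ] shift [-15.56 -32.31] roll 0.41
```

Shift −15.7 (incl. −0.18 offset) and −32.3, staying high over the knob.

Request:
move_arm([
  {"gripper":40,"x":-3,"y":-5.5,"z":0,"roll":0.4},
  {"gripper":40,"x":-3,"y":-5.5,"z":0,"roll":0},
  {"gripper":40,"x":-3,"y":-5.5,"z":0,"roll":0},
  {"gripper":40,"x":-3,"y":-5.5,"z":0,"roll":0},
  {"gripper":40,"x":-2.7,"y":-5.5,"z":0,"roll":0},
])

```text
time_s: 37.95
eef_pos: [0.4684, 0.0458, 0.3571]
eef_rot: [0.0, 0.998, -0.062, 0.001]
wrist_force: [1.2, 0.6, -0.9]
opening: 0.567
```

Request:
move_arm([
  {"gripper":40,"x":-1,"y":-4.8,"z":0,"roll":0},
  {"gripper":40,"x":0,"y":0,"z":5,"roll":0},
  {"gripper":40,"x":0,"y":0,"z":3,"roll":0},
  {"gripper":40,"x":0,"y":0,"z":0,"roll":0},
  {"gripper":40,"x":0,"y":0,"z":0,"roll":0},
])

```text
time_s: 38.58
eef_pos: [0.4662, 0.0929, 0.2777]
eef_rot: [-0.0, 0.998, -0.062, 0.001]
wrist_force: [1.3, 0.3, -0.6]
opening: 0.567
```

Run:
```python
from m import *
place(-.024)
```

```text
tcp [0.4662 0.0929 0.2777] yaw -7.12 op 0.567 tilt [ 0.002 -0.    -1.   ] shift [-0.27  0.07] roll -0.22
```

Request:
move_arm([
  {"gripper":40,"x":-0.45,"y":0,"z":4,"roll":-0.2},
  {"gripper":40,"x":0,"y":0,"z":3.6,"roll":0},
  {"gripper":40,"x":0,"y":0,"z":1.0,"roll":0},
  {"gripper":40,"x":0,"y":0,"z":0,"roll":0},
  {"gripper":40,"x":0,"y":0,"z":0,"roll":0},
])

```text
time_s: 39.2
eef_pos: [0.4623, 0.0935, 0.1918]
eef_rot: [-0.0, 0.998, -0.06, 0.002]
wrist_force: [0.0, 0.1, -0.5]
opening: 0.565
```

Request:
move_arm([
  {"gripper":75,"x":0,"y":0,"z":0,"roll":0},
  {"gripper":75,"x":0,"y":0,"z":0,"roll":0},
  {"gripper":75,"x":0,"y":0,"z":-5,"roll":0},
  {"gripper":75,"x":0,"y":0,"z":-6,"roll":0},
  {"gripper":100,"x":0,"y":4,"z":-5,"roll":0},
])

```text
time_s: 39.83
eef_pos: [0.4565, 0.0557, 0.3515]
eef_rot: [-0.0, 0.998, -0.058, 0.001]
wrist_force: [0.7, -0.1, 0.3]
opening: 0.937
```

Request:
move_arm([
  {"gripper":100,"x":0,"y":0,"z":0,"roll":0},
  {"gripper":100,"x":0,"y":0,"z":0,"roll":0},
])

```text
time_s: 40.08
eef_pos: [0.456, 0.0548, 0.3487]
eef_rot: [-0.0, 0.998, -0.061, -0.0]
wrist_force: [0.4, 1.0, -0.7]
opening: 0.998
```

Run:
```python
from m import *
lane("w21")
```

```text
tcp jig [-0.0031 -0.062 ] 0.3479
px [284. 156.] jig [-0.0001 -0.0276] 0.0508 0.0236 ang -6.9
px [284.  95.] jig [-0.0005  0.0262] 0.0503 0.0223 ang -6.9
px [283.  36.] jig [-0.0013  0.0796] 0.05 0.0243 ang -7.0
px [316. 116.] jig [0.0279 0.0076] 0.2134 0.0023 ang 83.0
lane y-0.09 [nan nan] mid nan; lane y-0.07 [   nan 0.0292] mid nan; lane y-0.05 [-0.0298  0.0288] mid -0.0005; lane y-0.03 [-0.0302  0.0298] mid -0.0003; lane y-0.01 [-0.0302  0.0292] mid -0.0005; lane y0.01 [-0.0298  0.0298] mid 0.0; lane y0.03 [   nan 0.0298] mid nan; lane y0.05 [nan nan] mid nan; lane y0.07 [-0.0302  0.0298] mid -0.0003; lane y0.09 [-0.0302  0.0298] mid -0.0003;
```

Request:
move_arm([
  {"gripper":100,"x":0.8,"y":5.7,"z":0,"roll":0},
  {"gripper":100,"x":0.8,"y":5.7,"z":0,"roll":0},
  {"gripper":100,"x":0.8,"y":5.7,"z":0,"roll":0},
  {"gripper":100,"x":0.8,"y":5.7,"z":0,"roll":0},
  {"gripper":100,"x":0.8,"y":5.7,"z":0,"roll":0},
])

```text
time_s: 40.75
eef_pos: [0.4615, -0.2338, 0.3469]
eef_rot: [-0.001, 0.998, -0.06, -0.001]
wrist_force: [0.4, -0.1, -0.2]
opening: 1.002
```

Request:
move_arm([
  {"gripper":100,"x":0.8,"y":5.7,"z":0,"roll":0},
  {"gripper":100,"x":0.8,"y":5.7,"z":0,"roll":0},
  {"gripper":100,"x":0.4,"y":5,"z":2,"roll":0},
  {"gripper":100,"x":0,"y":0,"z":2.5,"roll":10.5},
  {"gripper":100,"x":0,"y":0,"z":0,"roll":10.5},
])

```text
time_s: 41.38
eef_pos: [0.4611, -0.397, 0.2983]
eef_rot: [-0.003, 0.97, -0.244, -0.004]
wrist_force: [0.8, 0.5, 0.1]
opening: 1.002
```

Request:
move_arm([
  {"gripper":100,"x":0,"y":0,"z":0,"roll":10.5},
  {"gripper":100,"x":0,"y":0,"z":0,"roll":10.5},
  {"gripper":100,"x":0,"y":0,"z":0,"roll":10.5},
  {"gripper":100,"x":0,"y":0,"z":0,"roll":10.5},
  {"gripper":100,"x":0,"y":0,"z":0,"roll":10.5},
])

```text
time_s: 42.0
eef_pos: [0.4621, -0.3969, 0.3013]
eef_rot: [-0.001, 0.762, -0.647, -0.002]
wrist_force: [0.2, 0.8, 0.3]
opening: 1.003
```

Request:
move_arm([
  {"gripper":100,"x":0,"y":0,"z":0,"roll":7},
  {"gripper":100,"x":0,"y":0,"z":0,"roll":0},
  {"gripper":100,"x":0,"y":0,"z":0,"roll":0},
])

```text
time_s: 42.38
eef_pos: [0.4621, -0.3975, 0.3026]
eef_rot: [-0.0, 0.724, -0.69, -0.001]
wrist_force: [0.8, -0.4, -0.4]
opening: 1.002
```

Run:
```python
from m import *
blocks("w22",z=.018)
```

```text
tcp [ 0.4621 -0.3977  0.303 ] yaw -87.3 jig [ 0.0576 -0.5107] op 1.0
px [255. 255.] c [ 0.4141 -0.3756] jig [ 0.0072 -0.4946] 0.0436 0.02 ang -50.9 tool shift [-2.44  4.69] roll -36.3
```

View pics/w22.png

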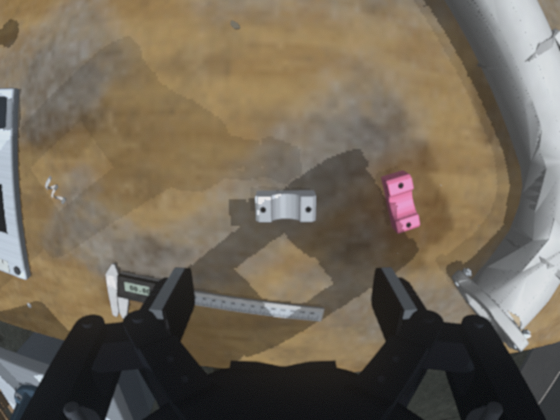

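Request:
move_arm([
  {"gripper":100,"x":0.3,"y":0,"z":4,"roll":0},
  {"gripper":100,"x":0,"y":0,"z":5,"roll":0},
  {"gripper":100,"x":0,"y":0,"z":3.8,"roll":0},
  {"gripper":100,"x":0,"y":0,"z":0,"roll":0},
  {"gripper":40,"x":0,"y":0,"z":0,"roll":0},
])

```text
time_s: 43.05
eef_pos: [0.4627, -0.4017, 0.1773]
eef_rot: [0.0, 0.723, -0.691, 0.001]
wrist_force: [-0.5, -0.1, -1.1]
opening: 0.819
```

Request:
move_arm([
  {"gripper":40,"x":0,"y":0,"z":0,"roll":0},
  {"gripper":40,"x":0,"y":0,"z":0,"roll":0},
  {"gripper":40,"x":0,"y":0,"z":0,"roll":0},
  {"gripper":40,"x":0,"y":0,"z":0,"roll":0},
])

```text
time_s: 43.55
eef_pos: [0.4631, -0.4022, 0.1788]
eef_rot: [0.0, 0.723, -0.691, 0.002]
wrist_force: [0.7, 0.0, 6.8]
opening: 0.567
```

Request:
move_arm([
  {"gripper":40,"x":0,"y":0,"z":-3,"roll":0},
  {"gripper":40,"x":0,"y":0,"z":-5,"roll":0},
  {"gripper":40,"x":0,"y":0,"z":-5,"roll":-10.5},
  {"gripper":40,"x":0,"y":0,"z":-5,"roll":-10.5},
  {"gripper":40,"x":0,"y":0,"z":0,"roll":-10.5},
])

```text
time_s: 44.18
eef_pos: [0.4631, -0.4022, 0.363]
eef_rot: [0.002, 0.885, -0.466, 0.005]
wrist_force: [0.3, -0.3, -0.8]
opening: 0.563
```

Request:
move_arm([
  {"gripper":40,"x":0,"y":0,"z":0,"roll":-10.5},
  {"gripper":40,"x":0,"y":0,"z":0,"roll":-10.5},
  {"gripper":40,"x":0,"y":0,"z":0,"roll":-10.5},
  {"gripper":40,"x":0,"y":0,"z":0,"roll":-10.5},
  {"gripper":40,"x":0,"y":0,"z":0,"roll":-7},
])

```text
time_s: 44.8
eef_pos: [0.4621, -0.401, 0.357]
eef_rot: [0.001, 0.998, -0.058, 0.0]
wrist_force: [-0.4, 0.4, -0.9]
opening: 0.565
```

Run:
```python
from m import *
place(-.075)
```

```text
tcp [ 0.4621 -0.401   0.357 ] yaw -6.62 op 0.565 tilt [ 0.001 -0.001 -1.   ] shift [ -5.58 -43.93] roll 0.28
```

Request:
move_arm([
  {"gripper":40,"x":-0.8,"y":-5.5,"z":0,"roll":0.3},
  {"gripper":40,"x":-0.8,"y":-5.5,"z":0,"roll":0},
  {"gripper":40,"x":-0.8,"y":-5.5,"z":0,"roll":0},
  {"gripper":40,"x":-0.8,"y":-5.5,"z":0,"roll":0},
  {"gripper":40,"x":-0.8,"y":-5.5,"z":0,"roll":0},
])

```text
time_s: 45.42
eef_pos: [0.4563, -0.1215, 0.357]
eef_rot: [0.0, 0.998, -0.063, 0.001]
wrist_force: [0.5, -1.0, -0.1]
opening: 0.564
```

Request:
move_arm([
  {"gripper":40,"x":-0.8,"y":-5.5,"z":0,"roll":0},
  {"gripper":40,"x":-0.8,"y":-5.5,"z":0,"roll":0},
  {"gripper":40,"x":-0.2,"y":-5.4,"z":0,"roll":0},
  {"gripper":40,"x":0,"y":0,"z":5,"roll":0},
  {"gripper":40,"x":0,"y":0,"z":3,"roll":0},
])

```text
time_s: 46.05
eef_pos: [0.4587, 0.0429, 0.2754]
eef_rot: [0.0, 0.998, -0.061, 0.0]
wrist_force: [0.7, -0.1, -1.0]
opening: 0.57
```

Request:
move_arm([
  {"gripper":40,"x":0,"y":0,"z":0,"roll":0},
  {"gripper":40,"x":0,"y":0,"z":0,"roll":0},
])

```text
time_s: 46.3
eef_pos: [0.46, 0.0415, 0.2776]
eef_rot: [0.0, 0.998, -0.063, 0.001]
wrist_force: [-0.0, -0.1, -0.4]
opening: 0.567
```

Run:
```python
from m import *
place(-.075)
```

```text
tcp [0.46   0.0415 0.2776] yaw -7.21 op 0.567 tilt [ 0.002 -0.    -1.   ] shift [-0.28 -0.  ] roll -0.31
```

Request:
move_arm([
  {"gripper":40,"x":-0.45,"y":0,"z":4,"roll":-0.3},
  {"gripper":40,"x":0,"y":0,"z":3.6,"roll":0},
  {"gripper":40,"x":0,"y":0,"z":1.0,"roll":0},
  {"gripper":40,"x":0,"y":0,"z":0,"roll":0},
  {"gripper":40,"x":0,"y":0,"z":0,"roll":0},
])

```text
time_s: 46.92
eef_pos: [0.456, 0.042, 0.1916]
eef_rot: [0.0, 0.998, -0.06, 0.002]
wrist_force: [1.0, -0.7, 0.8]
opening: 0.566
```

Request:
move_arm([
  {"gripper":75,"x":0,"y":0,"z":0,"roll":0},
  {"gripper":75,"x":0,"y":0,"z":0,"roll":0},
  {"gripper":75,"x":0,"y":0,"z":-5,"roll":0},
  {"gripper":75,"x":0,"y":0,"z":-6,"roll":0},
  {"gripper":45,"x":0,"y":1,"z":-5.5,"roll":0},
])

```text
time_s: 47.55
eef_pos: [0.4534, 0.0326, 0.3571]
eef_rot: [-0.0, 0.998, -0.06, 0.0]
wrist_force: [1.1, -0.7, 0.8]
opening: 0.55
```

Request:
move_arm([
  {"gripper":45,"x":0,"y":0,"z":0,"roll":0},
  {"gripper":45,"x":0,"y":0,"z":0,"roll":0},
])

```text
time_s: 47.8
eef_pos: [0.4533, 0.0324, 0.3547]
eef_rot: [-0.0, 0.998, -0.06, -0.0]
wrist_force: [0.5, 0.2, 0.3]
opening: 0.45
```

Run:
```python
from m import *
lane("w23"); c=load("w23"); lines(c,"red"); lines(c,"blue"); T=tool(); print(T[:3,3])
for k in blobs(c,(18,150,100),(32,255,255),100):
    p,a,b,g=rect(c,k,.109); print("yel",k.mean(0),p,a,b,g)
```

```text
tcp jig [-0.0031 -0.0848] 0.3538
px [285. 185.] jig [-0.0001 -0.0789] 0.0509 0.0259 ang -6.9
px [284. 131.] jig [-0.0004 -0.0283] 0.0504 0.0236 ang -6.9
px [284.  71.] jig [-0.0004  0.0259] 0.0493 0.0239 ang -6.9
px [283.  15.] jig [-0.0013  0.0785] 0.0496 0.0257 ang -6.9
px [316. 104.] jig [ 0.0278 -0.0031] 0.1933 0.0024 ang 83.1
lane y-0.09 [   nan 0.0292] mid nan; lane y-0.07 [-0.0302  0.0298] mid -0.0003; lane y-0.05 [-0.0298  0.0292] mid -0.0003; lane y-0.03 [-0.0302  0.0222] mid -0.004; lane y-0.01 [-0.0302  0.0298] mid -0.0003; lane y0.01 [-0.0302  0.0292] mid -0.0005; lane y0.03 [-0.0298  0.0292] mid -0.0003; lane y0.05 [-0.0298  0.0302] mid 0.0003; lane y0.07 [-0.0298  0.0302] mid 0.0003; lane y0.09 [-0.0302  0.0298] mid -0.0003; red [211.0, 211.0] 353 line x-0.082..-0.051 y=-0.1006 slope -0.005 ptr x-0.089..-0.056 y=-0.1093 head [-0.0558, -0.0828]
red [295.0, 220.0] 203 line x-0.048..0.095 y=-0.1093 slope -0.008 ptr x-0.052..0.103 y=-0.1188 head [0.0082, -0.0899]
red [411.0, 234.0] 956 line x0.107..0.149 y=-0.1252 slope -0.317 ptr x0.117..0.162 y=-0.1362 head [0.1025, -0.10
[... 287 characters left out ...]
y=-0.1405 slope 0.030 ptr x-0.357..-0.346 y=-0.1529 head [-0.2619, -0.1153]
blue [30.0, 249.0] 29 line x-0.318..-0.305 y=-0.1509 slope -0.059 ptr x-0.347..-0.332 y=-0.1642 head [-0.2549, -0.1237]
blue [34.0, 259.0] 22 line x-0.320..-0.306 y=-0.1645 slope -0.265 ptr x-0.349..-0.334 y=-0.1790 head [-0.2536, -0.1348]
blue [35.0, 268.0] 19 line x-0.320..-0.306 y=-0.1767 slope -0.086 ptr x-0.350..-0.334 y=-0.1924 head [-0.255, -0.1447]
blue [34.0, 277.0] 35 line x-0.340..-0.309 y=-0.1913 slope 0.581 ptr x-0.371..-0.337 y=-0.2084 head [-0.2623, -0.1566]
[0.45308219 0.03249065 0.35380948]
yel [503.75862069 203.80730223] [0.64032453 0.01062898] 0.2097405344247818 0.04311465471982956 88.2343521118164
```

View pics/w23.png

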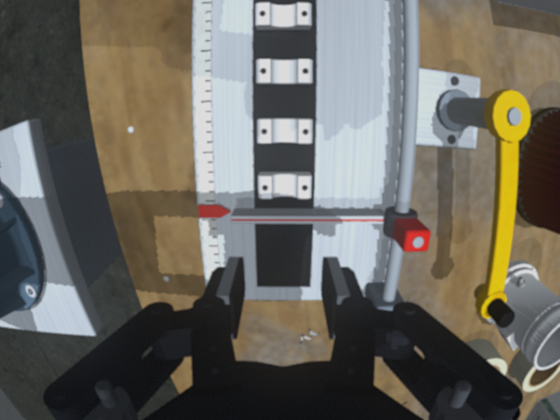

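Request:
move_arm([
  {"gripper":50,"x":5,"y":2.5,"z":0,"roll":0},
  {"gripper":50,"x":5,"y":2.5,"z":0,"roll":0},
  {"gripper":50,"x":5,"y":2.5,"z":0,"roll":0},
  {"gripper":50,"x":4.2,"y":1.4,"z":0,"roll":-5},
  {"gripper":50,"x":0,"y":0,"z":0,"roll":0},
])

```text
time_s: 48.48
eef_pos: [0.6348, -0.0805, 0.3513]
eef_rot: [-0.001, 1.0, -0.017, -0.002]
wrist_force: [0.2, 0.7, -0.4]
opening: 0.501
```

Run:
```python
from m import *
c=shot("wrist","w24"); T=tool(); print(T[:3,3].round(4),np.degrees(np.arctan2(T[1,0],T[0,0])))
for k in blobs(c,(18,150,100),(32,255,255),100):
    p,a,b,g=rect(c,k,.109); print("yel",k.mean(0),p,a,b,g,k.min(0),k.max(0))
g=c["img"].max(2)
for k in blobs(c,(0,0,0),(179,255,50),60,(240,150,330,275)):
    print("knob?",k.mean(0),k.min(0),k.max(0),onz(c,*(k.mean(0)),.135)[:2])
print(proj(c,[T[0,3],T[1,3],.135]))
```

```text
[ 0.6336 -0.0794  0.3516] -1.973009359907139
yel [290.28392857 122.48214286] [ 0.64525211 -0.00987013] 0.1607186198234558 0.03145160898566246 89.2889175415039 [268.   0.] [319. 235.]
knob? [292.30434783 232.0942029 ] [284. 212.] [310. 246.] [ 0.64088161 -0.0775066 ]
[280.58062073 235.3424511 ]
```

Run:
```python
from m import *
c=load("w24"); k=blobs(c,(18,150,100),(32,255,255),100)[0]
for r in (60,120,160,190,200,210,220,228): 
    x=k[k[:,1]==r][:,0]; print(r,x.min(),x.max(),[onz(c,u,r,.109)[:2].round(4).tolist() for u in(x.min(),x.max())])
cv2.imwrite("pics/c2.png",cv2.resize(c["img"][140:280,200:370],None,fx=3,fy=3)[:,:,::-1])
```

```text
60 272.0 302.0 [[0.6317, 0.0291], [0.6508, 0.0285]]
120 276.0 305.0 [[0.6329, -0.0104], [0.6516, -0.0109]]
160 278.0 308.0 [[0.6332, -0.0368], [0.653, -0.0374]]
190 280.0 309.0 [[0.6337, -0.0573], [0.6533, -0.0579]]
200 280.0 310.0 [[0.6335, -0.0643], [0.6539, -0.065]]
210 276.0 317.0 [[0.6305, -0.0714], [0.6587, -0.0723]]
220 274.0 319.0 [[0.6288, -0.0786], [0.6601, -0.0797]]
228 276.0 316.0 [[0.6299, -0.0846], [0.658, -0.0856]]
```

View pics/c2.png

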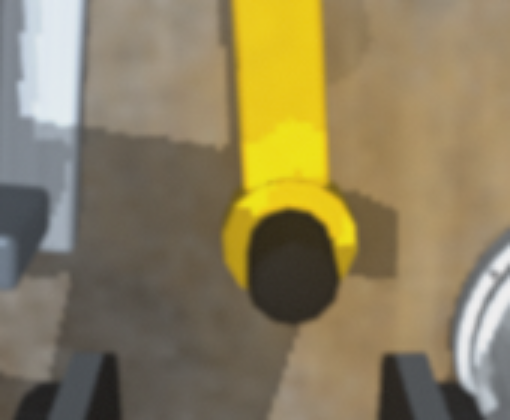

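Request:
move_arm([
  {"gripper":50,"x":0.9,"y":0.05,"z":2,"roll":-3},
  {"gripper":50,"x":0,"y":0,"z":3,"roll":0},
  {"gripper":50,"x":0,"y":0,"z":2.3,"roll":0},
  {"gripper":50,"x":0,"y":0,"z":0,"roll":0},
  {"gripper":40,"x":0,"y":0,"z":0,"roll":0},
])

```text
time_s: 49.15
eef_pos: [0.6424, -0.0794, 0.2826]
eef_rot: [-0.0, 1.0, 0.01, 0.0]
wrist_force: [-0.0, -0.1, 1.9]
opening: 0.398
```

Request:
move_arm([
  {"gripper":40,"x":0,"y":0,"z":0,"roll":0},
  {"gripper":40,"x":0,"y":0,"z":0,"roll":0},
])

```text
time_s: 49.4
eef_pos: [0.6428, -0.0799, 0.2831]
eef_rot: [0.0, 1.0, 0.01, 0.001]
wrist_force: [-0.9, -0.3, -0.2]
opening: 0.399
```

Request:
move_arm([
  {"gripper":38,"x":-2.99,"y":-0.257,"z":0.3,"roll":9.84},
  {"gripper":38,"x":-2.99,"y":-0.257,"z":0,"roll":9.84},
  {"gripper":38,"x":-2.99,"y":-0.257,"z":0,"roll":9.84},
  {"gripper":38,"x":0,"y":0,"z":0,"roll":0},
  {"gripper":38,"x":0,"y":0,"z":0,"roll":0},
])

```text
time_s: 50.02
eef_pos: [0.5569, -0.0597, 0.2825]
eef_rot: [0.001, 0.969, -0.246, 0.003]
wrist_force: [-3.2, -2.3, 11.8]
opening: 0.381
```

Request:
move_arm([
  {"gripper":38,"x":-2.99,"y":-0.257,"z":0,"roll":9.84},
  {"gripper":38,"x":-2.99,"y":-0.257,"z":0,"roll":9.84},
  {"gripper":38,"x":-2.99,"y":-0.257,"z":0,"roll":9.84},
  {"gripper":38,"x":-2.99,"y":-0.257,"z":0,"roll":9.84},
  {"gripper":38,"x":0,"y":0,"z":0,"roll":0},
])

```text
time_s: 50.65
eef_pos: [0.4772, 0.0293, 0.2823]
eef_rot: [0.001, 0.83, -0.558, 0.002]
wrist_force: [-10.2, -3.9, 22.1]
opening: 0.38
```

Request:
move_arm([
  {"gripper":38,"x":-2.99,"y":-0.257,"z":0,"roll":9.84},
  {"gripper":38,"x":-2.99,"y":-0.257,"z":0,"roll":9.84},
  {"gripper":38,"x":-1.5,"y":-0.1,"z":0,"roll":5},
  {"gripper":38,"x":0,"y":0,"z":0,"roll":0},
  {"gripper":38,"x":0,"y":0,"z":0,"roll":0},
])

```text
time_s: 51.28
eef_pos: [0.4652, 0.1027, 0.2823]
eef_rot: [0.0, -0.692, 0.722, -0.001]
wrist_force: [-10.1, 0.4, 24.1]
opening: 0.38
```

```bash
cat >> m.py <<'E'
def arm(f):
    c=shot("wrist",f); T=tool(); print("tcp",T[:3,3].round(4),jig(T[:3,3]).round(4),np.degrees(np.arctan2(T[1,0],T[0,0])).round(1))
    for k in blobs(c,(18,150,100),(32,255,255),400):
        P=np.array([onz(c,u,v,.109)[:2] for u,v in k]); J=np.array([jig(p) for p in P])
        for x in (.02,.05,.08,.11,.14):
            s=J[abs(J[:,0]-x)<.003]
            if len(s): print("arm at x%.2f y %.4f..%.4f mid %.4f"%(x,s[:,1].min(),s[:,1].max(),(s[:,1].min()+s[:,1].max())/2))
E
python3 - <<'E'
from m import *
arm("w25")
E
```

```text
tcp [0.4653 0.1026 0.2823] [ 0.0006 -0.0137] -92.4
arm at x0.02 y -0.0285..-0.0087 mid -0.0186
arm at x0.05 y -0.0251..-0.0050 mid -0.0150
arm at x0.08 y -0.0209..-0.0018 mid -0.0114
arm at x0.11 y -0.0176..0.0018 mid -0.0079
```

Request:
move_arm([
  {"gripper":38,"x":0,"y":0,"z":-0.4,"roll":0},
  {"gripper":38,"x":-1.0,"y":0,"z":0,"roll":4.5},
  {"gripper":38,"x":-0.8,"y":0,"z":0,"roll":0},
  {"gripper":38,"x":-0.4,"y":0,"z":0,"roll":0},
  {"gripper":38,"x":0,"y":0,"z":0,"roll":0},
])

```text
time_s: 51.95
eef_pos: [0.4667, 0.1241, 0.2831]
eef_rot: [-0.0, -0.664, 0.748, -0.0]
wrist_force: [-1.2, -3.3, 2.7]
opening: 0.382
```

Run:
```python
from m import *
arm("w26"); print(ctrl.get_obs()["wrist_force"])
```

```text
tcp [0.4667 0.1241 0.2831] [-0.0005  0.0078] -96.9
arm at x0.02 y -0.0088..0.0100 mid 0.0006
arm at x0.05 y -0.0092..0.0099 mid 0.0003
arm at x0.08 y -0.0090..0.0093 mid 0.0001
arm at x0.11 y -0.0093..0.0093 mid 0.0000
[-0.32704659 -3.06348698  3.53489343]
```

Request:
move_arm([
  {"gripper":38,"x":-0.4,"y":0,"z":0,"roll":0},
  {"gripper":38,"x":0,"y":0,"z":0,"roll":0},
  {"gripper":38,"x":0,"y":0,"z":0,"roll":0},
])

```text
time_s: 52.38
eef_pos: [0.4671, 0.1256, 0.2829]
eef_rot: [-0.003, -0.663, 0.748, -0.002]
wrist_force: [-3.6, -20.1, 5.8]
opening: 0.38
```

Request:
move_arm([
  {"gripper":38,"x":0.7,"y":0,"z":0,"roll":0},
  {"gripper":46,"x":0,"y":0,"z":0,"roll":0},
  {"gripper":46,"x":0,"y":0,"z":-4,"roll":0},
  {"gripper":46,"x":0,"y":0,"z":-5,"roll":0},
  {"gripper":46,"x":0,"y":0,"z":-3,"roll":0},
])

```text
time_s: 53.0
eef_pos: [0.4665, 0.1218, 0.4055]
eef_rot: [0.001, -0.663, 0.748, -0.001]
wrist_force: [-0.1, -0.3, -0.3]
opening: 0.458
```

Run:
```python
from m import *
arm("w27"); c=load("w27"); lines(c,"red"); lines(c,"blue"); lane("w28"); shot("scene","s2")
```

```text
tcp [0.4674 0.1219 0.4091] [0.0004 0.0057] -96.9
arm at x0.02 y -0.0092..0.0100 mid 0.0004
arm at x0.05 y -0.0082..0.0091 mid 0.0005
arm at x0.08 y -0.0088..0.0090 mid 0.0001
arm at x0.11 y -0.0087..0.0089 mid 0.0001
arm at x0.14 y -0.0095..0.0097 mid 0.0001
red [406.0, 81.0] 646 line x0.099..0.129 y=-0.1244 slope -0.139 ptr x0.101..0.132 y=-0.1344 head [0.1083, -0.1039]
red [376.0, 238.0] 235 line x-0.077..-0.047 y=-0.1015 slope 0.008 ptr x-0.090..-0.057 y=-0.1097 head [-0.0409, -0.0847]
blue [152.0, 81.0] 701 line x0.100..0.130 y=0.1443 slope 0.152 ptr x0.101..0.134 y=0.1551 head [0.1089, 0.1221]
blue [169.0, 159.0] 219 line x-0.048..0.096 y=0.1295 slope -0.003 ptr x-0.058..0.097 y=0.1392 head [0.0357, 0.1096]
blue [183.0, 237.0] 232 line x-0.076..-0.045 y=0.1200 slope 0.001 ptr x-0.089..-0.055 y=0.1290 head [-0.0395, 0.1017]
blue [394.0, 382.0] 34 line x-0.322..-0.306 y=-0.1689 slope 0.304 ptr x-0.354..-0.336 y=-0.1824 head [-0.2518, -0.1414]
tcp jig [0.0003 0.0056] 0.4069
px [285. 187.] jig [0.0001 0.01  ] 0.2201 0.0544 ang 83.2
lane y-0.09 [   nan 0.0292] mid nan; lane y-0.07 [   nan 0.0298] mid nan; lane y-0.05 [   nan 0.0298] mid nan; lane y-0.03 [   nan 0.0292] mid nan; lane y-0.01 [nan nan] mid nan; lane y0.01 [nan nan] mid nan; lane y0.03 [nan nan] mid nan; lane y0.05 [-0.0292  0.0308] mid 0.0008; lane y0.07 [-0.0302  0.0298] mid -0.0003; lane y0.09 [   nan 0.0302] mid nan;
```

View pics/w27.png

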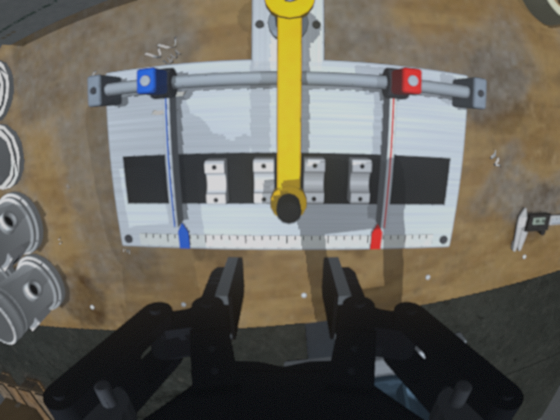

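```bash
python3 -c "
from bench import ctrl
print(ctrl.hand_in())"
```

```text
the job is handed in; nothing more can be done
None
```

The drilling jig is set up as asked and handed in at about 53 s on the robot's clock, of the 210 s allowed.

I swung the guide arm behind the bar and slid the red and blue stops to their pointers. I then laid all four silver clamp blocks in the lane, saddle up, and swung the arm back. The arm stopped firmly (about 20 N) before I backed off.

Last checks, from the wrist camera (calibration good to about 2 mm):

| Item | Result |
|---|---|
| Red stop line | level with its pointer; last clear measurement was before the arm swung back, and it still looked level in the final picture |
| Blue stop line | about 0.5 mm from its pointer |
| Clamp blocks | within about 1.3 mm of the lane centre and square to within about 0.2° |
| Guide arm | over the lane middle, within about 0.5 mm along its length |

- **Mended on the way:** the blue stop first landed about 2.5 mm past its pointer, and the red about 1 mm past. The first block was about 3 mm off centre. I regripped and corrected all three.
- **Final check on the blocks:** the measurement after the swing could not separate the blocks under the arm. Their numbers come from the view just before it; in the last picture they sit unchanged.
- **Bystanders:** I did not touch the caliper, tape rolls, coupler, air filter or pink block. I did not re-measure their positions at the end.

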